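# Load the plug gauges and run the tray into its slotted holder

## Robot

A 6-joint arm with a two-finger parallel gripper is mounted at the origin on the work surface. World frame = base frame: x ahead of the robot, y to its left, z up, the work surface at z = 0. Lengths are in mm, angles in rad, forces in N, time in s.
With the tool pointing down it reaches from about 275 to 750 mm from the base axis. Payload 10.2 kg.
Tool frame: the origin (TCP) lies between the finger pads; the fingertips stand 25 mm ahead of it and the grasp point (between the pads) lies 6 mm ahead of it; z points along the fingers, y is the line along which they close (so a half turn about z gives the same grasp; the last joint's range is limited). The gripper opens to 85 mm and grips with 20 to 120 N. Pads are 22 mm wide; open, the fingers measure 114 mm over their backs; the gripper's body (76 mm by 85 mm) begins 54 mm behind the grasp point. The pads swing forward as they close: fully open they stand 13 mm farther back than shut.
Start: joints at [-1.523, 0.313, 1.498, -0, 1.331, -0.223], TCP at [140.425, -505.877, 224.094] pointing down, gripper open.
Joint ranges: [-2.94, 2.94], [-0.97, 2.17], [0.19, 2.56], [-1.23, 4.37], [0.02, 3.11], [-2.88, 2.88]. Speed limits (rad/s): [2.39, 2.39, 3.01, 3.14, 3.14, 3.14].

## Interface

Orientations are given as a unit quaternion [w, x, y, z].
In Python, from cell import robot, eyes gives the robot as it stands.
- The arm moves only by the tool step_arm, never from a script. Its argument "targets" is a list of rows, each an object of numbers: "tx", "ty", "tz": the shift along the world's x, y, z in units of 50 mm (1.0 is 50 mm); "rx", "ry", "rz": the turn, a rotation vector about the world's x, y, z in units of 6 degrees (1.0 is 6 degrees); "claw": the finger opening in mm, from 0 to 85.4. In form: [{"tx": .., "ty": .., "tz": .., "rx": .., "ry": .., "rz": .., "claw": ..}, ...]. A call has 1 to 20 rows; each row shifts and turns the commanded pose from where the row before left it; what a row does not reach is not made up. A row lasts 1/10 s, in which the tool goes at most 50 mm and 8.59 degrees, less where a joint would pass 70% of its speed; a pose out of reach is approached as far as the arm can. A call is refused whole if a number of a shift passes 1 or a number of a turn 1, either way. A call with a gripper value outside its range is refused whole. The fingers move at their own pace and stop on an object; "squeeze" is the grip in N (left out, the last holds). Time passes only in rows, so rows that do not move let the fingers close. It gives the time, the measured TCP pose, the force, the opening and the grip force at its end, in the units of the state.
- robot.observe(): the state, without advancing time (a new reading comes with each control period).
- eyes.read_camera(name): name is "scene" or "top" or "wrist"; returns the picture (384x512x3 uint8, blue, green, red); there is no depth.
- eyes.camera_model(name): a dict with "mtx" (3x3 intrinsics, pixels), "dist_coeffs" ([k1, k2, p1, p2, k3] as OpenCV has them; the pictures are not rectified), "R" (3x3) and "t" (3): a world point X has camera coordinates R X + t. Camera axes: x right, y down, z forward; pixel columns grow to the right and rows downward; lengths in mm; the calibration is good to about 2 mm. A picture is of the moment at which its call begins: read the wrist's pose just before it. camera_model takes no time and is no camera call; for the wrist camera it gives the pose at the moment of the call.
- robot.job_done(): hands the job in; it is judged then, once.
The state is a dict: "time_s": time; "q": joint angles; "qvel": joint speeds; "tau": joint torques, N m; "ee_pos": TCP position; "ee_rot": TCP orientation; "contact_force": force on the tool from outside, world axes, zero at the start; "wrist_torque": the same for the moment, N m; "width": finger opening in mm; "gripper_force": force on a finger pad.
Only numpy, scipy, OpenCV 4.12 (cv2) and the standard library are available. Lean on these libraries where they do the work, as an engineer would, in place of code of your own. Each camera call takes 0.05 s, during which the arm holds its last target. There are 200 camera calls.

## Task

Get the plug gauges ready for calibration: lift the oil canister out of the slotted tray holder by its handle and stand it upright, wholly on the round rubber mat beside it; take the iron deadweight out of the carrier tray and stand it wholly on the round cork pad, and lay every plug gauge flat in that tray, one between each pair of black ribs, while the tray is still outside the holder. Then slide the loaded tray under the lips of the holder until it is fully home against the stop, and after that swing the steel gate shut across the mouth. Leave everything else on the bench where it is.

Things in the scene. Friction and masses are not known exactly. Their poses are not given: they have to be found in the camera images.
- holder: Slotted dark steel tray holder fixed on the bench, open above, no floor. Origin on the bench, middle of its bed; the tray slides in along its +x, z up. Side rails: inner faces y = +-105 mm, flared at the mouth (x = -85); lips over them reach in to y = +-93, underside 22, top 28 mm high. Stop face x = +85, 34 mm high. Tray home: tray origin at x = +5, y = 0, axes parallel.
- gate (a joint): Angle of the steel gate on a vertical hinge at the holder's mouth: 0 shut across the mouth, about 1.8 open, limits 0 and 2.1 rad; stays where left. Plate 105 mm long, 6 thick, 9 to 45 mm above the bench; shut, it points along the holder's +y from the hinge; it opens outwards, towards the holder's -x.
- gate_hinge (a point): Point on the gate's hinge axis, 70 mm above the bench; at x = -105 mm, y = -128 mm in the holder's frame.
- gate_post (a point): Grip point on the gate's upright round handle post (diameter 14 mm, top 95 mm above the bench), 70 mm above the bench and 95 mm from the hinge axis.
- tray: Loose aluminium carrier tray, 160 (x) by 200 mm (y), 0.35 kg, on the bench. Origin at the centre of its underside, z up; goes into the holder +x end first. Floor 4 mm thick, rim 14 mm high. Three gauge places, centred at x = +3.5, y = -62, 0, +62 mm, each between two black ribs along x (90 mm long, 5 wide, tops at 12 mm, 40 mm clear between them).
- tray_handle (a point): Grip point on the tray's upright handle plate at its rear (x = -74, y = 0, z = 62 mm in the tray's frame). The plate is 12 mm thick (tray x), 60 mm wide (tray y), its top 80 mm above the underside.
- gauge1: Steel plug gauge on its side, 106 mm long along its x axis, 0.15 kg: octagonal knurled handle 28 mm across flats, 64 mm long; plugs of diameter 25 (to x = -48 mm) and 23 (to x = +58 mm). Origin on its axis at the middle of the handle: 14 mm above what it lies on, 18 mm above the tray's underside when laid in it. May be absent.
- gauge2: Steel plug gauge on its side, 106 mm long along its x axis, 0.15 kg: octagonal knurled handle 28 mm across flats, 64 mm long; plugs of diameter 25 (to x = -48 mm) and 23 (to x = +58 mm). Origin on its axis at the middle of the handle: 14 mm above what it lies on, 18 mm above the tray's underside when laid in it. May be absent.
- gauge3: Steel plug gauge on its side, 106 mm long along its x axis, 0.15 kg: octagonal knurled handle 28 mm across flats, 64 mm long; plugs of diameter 25 (to x = -48 mm) and 23 (to x = +58 mm). Origin on its axis at the middle of the handle: 14 mm above what it lies on, 18 mm above the tray's underside when laid in it. May be absent.
- canister: Squat round steel oil canister, diameter 84 mm, body 66 mm high, about 0.45 kg, with a fixed upright bail handle: round bar of diameter 10 mm along its y axis, 66 mm long, centre line 115 mm above the underside, clear below it down to the cap at 74 mm. Origin at the centre of its underside, z up. It starts standing in the holder.
- mat: Round black rubber mat fixed on the bench, diameter 144 mm, 3 mm thick. Origin at the centre of its underside.
- housing: Bystander: black bakelite gauge housing, 80 mm square foot, 57 mm high. Origin under its centre.
- deadweight: Squat iron deadweight, 0.8 kg: round body of diameter 84 mm, 40 mm high, and on it a plain round upright stem of diameter 36 mm from 42 to 78 mm above the underside. Origin at the centre of its underside, z up. It starts standing on the ribs in the tray (12 mm above the tray's underside).
- pad: Thin round cork pad, diameter 120 mm, let into the bench top: things on it stand at bench height. Origin at its centre.
- elbow: Bystander: copper pipe elbow, about 110 mm each way, 30 mm high. Origin near its bend, on the bench.
- spanner: Bystander: steel spanner lying on the bench.
- oil: Bystander: grey bottle, diameter 60 mm, 150 mm high. Origin under its centre.
- vblock: Bystander: steel block 70 x 60 x 45 mm. Origin under its centre.
There are look-alikes about, which are no part of the job. Leave any orange or yellow look-alike of the canister alone.

How it is judged (in metres and radians):
On the way, in this order (a step that is already met when the one before it is completed fails the run):
1. every plug gauge lies in its own place in the tray, the tray still outside the holder ((y of gauge1 in the frame of tray between -0.076 and -0.048 m or y of gauge1 in the frame of tray between -0.014 and 0.014 m or y of gauge1 in the frame of tray between 0.048 and 0.076 m) and x of gauge1 in the frame of tray between -0.025 and 0.032 m and z of gauge1 in the frame of tray between 0.01 and 0.023 m and angle between the x axis of each of gauge1, gauge2, gauge3 and the x axis of tray, either way round below 0.25 rad and (y of gauge2 in the frame of tray between -0.076 and -0.048 m or y of gauge2 in the frame of tray between -0.014 and 0.014 m or y of gauge2 in the frame of tray between 0.048 and 0.076 m) and x of gauge2 in the frame of tray between -0.025 and 0.032 m and z of gauge2 in the frame of tray between 0.01 and 0.023 m and (y of gauge3 in the frame of tray between -0.076 and -0.048 m or y of gauge3 in the frame of tray between -0.014 and 0.014 m or y of gauge3 in the frame of tray between 0.048 and 0.076 m) and x of gauge3 in the frame of tray between -0.025 and 0.032 m and z of gauge3 in the frame of tray between 0.01 and 0.023 m and x of tray in the frame of holder below -0.12 m), for 0.2 s.
2. the loaded tray is fully home in the holder (x of tray in the frame of holder between -0.004 and 0.012 m and y of tray in the frame of holder between -0.012 and 0.012 m and angle between the x axis of tray and the x axis of holder, either way round below 0.1 rad and height (world z) of tray below 0.006 m and angle between tray's own z axis and vertical below 0.06 rad), for 0.2 s.
3. the gate is shut (value of joint gate below 0.1 rad), for 0.2 s.
At the end, for the whole second after the job is handed in: Gauges flat between ribs in the tray (14 mm off centre, 14 degrees at most); tray flat in the holder, within 9 mm of the stop and 12 mm of the middle; canister upright on the mat, 34 mm off centre at most; deadweight upright on the pad, 30 mm at most; gate within 0.1 rad of shut; all at rest (all of step 2 and (y of gauge1 in the frame of tray between -0.076 and -0.048 m or y of gauge1 in the frame of tray between -0.014 and 0.014 m or y of gauge1 in the frame of tray between 0.048 and 0.076 m) and x of gauge1 in the frame of tray between -0.025 and 0.032 m and z of gauge1 in the frame of tray between 0.01 and 0.023 m and angle between the x axis of each of gauge1, gauge2, gauge3 and the x axis of tray, either way round below 0.25 rad and (y of gauge2 in the frame of tray between -0.076 and -0.048 m or y of gauge2 in the frame of tray between -0.014 and 0.014 m or y of gauge2 in the frame of tray between 0.048 and 0.076 m) and x of gauge2 in the frame of tray between -0.025 and 0.032 m and z of gauge2 in the frame of tray between 0.01 and 0.023 m and (y of gauge3 in the frame of tray between -0.076 and -0.048 m or y of gauge3 in the frame of tray between -0.014 and 0.014 m or y of gauge3 in the frame of tray between 0.048 and 0.076 m) and x of gauge3 in the frame of tray between -0.025 and 0.032 m and z of gauge3 in the frame of tray between 0.01 and 0.023 m and horizontal distance between canister and mat below 0.034 m and angle between each of canister, deadweight's own z axis and vertical below 0.1 rad and height (world z) of each of canister, deadweight below 0.012 m and horizontal distance between deadweight and pad below 0.03 m and value of joint gate below 0.1 rad and linear speed of each of gauge1, gauge2, gauge3, tray, canister, deadweight below 0.02 m/s); the robot touches nothing.
It fails at once if a bystander is moved more than 30 mm (distance of any of housing, elbow, spanner, oil, vblock from where it was at the start of the episode above 0.03 m).
Of gauge1, gauge2, gauge3 only 2 to 3 are there at a start; the rules pass over those that are not, and their reading is None.
At some moment in a run one of canister, tray may be knocked a few centimetres aside while the robot is not near it.
Once in a run the grip may slacken for a moment while it holds something.
It also fails if it takes over 200 s, if anything falls off the work surface, if the arm or the gripper's body presses on something with over 40 N, if the wrist force passes 120 N, or if a joint passes its speed limit or range.

## Working session

There is one attempt and no reset: what is moved stays moved. The work goes in short steps, Python scripts to look and compute and a tool call to move; the robot and the scene stay as the last step left them, time stands still between calls to the robot, and variables do not carry over. Pictures are saved under pics/ and viewed, at most 14 in all, crops included, and the job is handed in when it is done.

Besides the shell and the picture viewer there is one more tool, called after "Request:" as name(argument=value, ...) on one line, values as JSON. step_arm: Moves the arm, as the interface text tells. Its arguments: {"type":"object","properties":{"targets":{"type":"array","items":{"type":"object","properties":{"tx":{"type":"number"},"ty":{"type":"number"},"tz":{"type":"number"},"rx":{"type":"number"},"ry":{"type":"number"},"rz":{"type":"number"},"claw":{"type":"number"}}}},"squeeze":{"type":"number"}},"required":["targets"]}

```bash
mkdir -p pics; ls; cat > h.py <<'E'
import numpy as np, cv2
from cell import robot, eyes
def snap(n,f=None):
    m=eyes.camera_model(n); im=eyes.read_camera(n)
    if f: cv2.imwrite('pics/'+f,im)
    return im,m
def ray(m,uv):
    uv=np.array(uv,float).reshape(-1,1,2)
    p=cv2.undistortPoints(uv,np.array(m['mtx']),np.array(m['dist_coeffs'])).reshape(-1,2)
    R=np.array(m['R']);t=np.array(m['t']).reshape(3)
    d=np.c_[p,np.ones(len(p))]@R
    return -R.T@t,d
def on(m,uv,z):
    c,d=ray(m,uv); return c+d*((z-c[2])/d[:,2])[:,None]
def proj(m,X):
    R=np.array(m['R']);t=np.array(m['t']).reshape(3)
    return cv2.projectPoints(np.array(X,float).reshape(-1,1,3),cv2.Rodrigues(R)[0],t,np.array(m['mtx']),np.array(m['dist_coeffs']))[0].reshape(-1,2)
E
python3 - <<'E'
from h import *
s=robot.observe(); print({k:np.round(v,3) for k,v in s.items()})
for n in('top','scene'):
    im,m=snap(n,n+'0.png'); c,_=ray(m,[[0,0]]); print(n,c,np.round(on(m,[[0,0],[511,0],[511,383],[0,383]],0)))
    cv2.imwrite('pics/'+n+'0b.png',cv2.resize(im,(800,600),interpolation=cv2.INTER_CUBIC))
E
```

```text
pics
{'time_s': np.float64(0.0), 'q': array([-1.523,  0.313,  1.498, -0.   ,  1.331, -0.223]), 'qvel': array([ 0.001,  0.001, -0.   , -0.001,  0.001,  0.001]), 'tau': array([ 2.0000e-03, -4.1227e+01, -2.5974e+01, -0.0000e+00,  4.0000e-03,
        0.0000e+00]), 'ee_pos': array([ 140.418, -505.588,  223.52 ]), 'ee_rot': array([-0.001,  0.991,  0.135,  0.   ]), 'contact_force': array([0.085, 0.075, 0.289]), 'wrist_torque': array([-0.007, -0.001,  0.065]), 'gripper_force': np.float64(0.0), 'width': np.float64(85.673)}
top [ 446.03895912   16.77369349 1140.77282158] [[1158.  851.    0.]
 [1215. -911.    0.]
 [ -81. -860.    0.]
 [ -89.  766.    0.]]
scene [1607.98648728 -161.17003304  967.22462599] [[-3049. -2047.     0.]
 [-2275.  3116.     0.]
 [ 1260.   539.     0.]
 [ 1070.  -707.     0.]]
```

View pics/top0b.png

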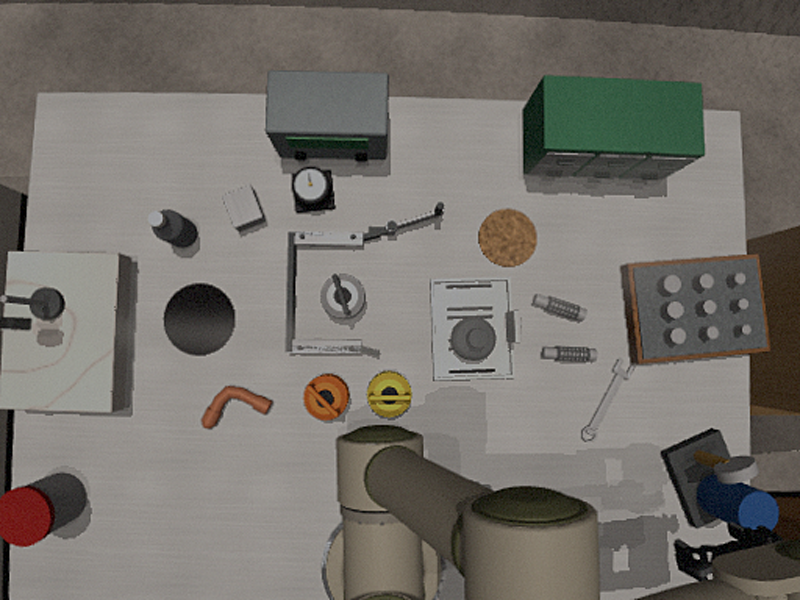

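View pics/scene0b.png

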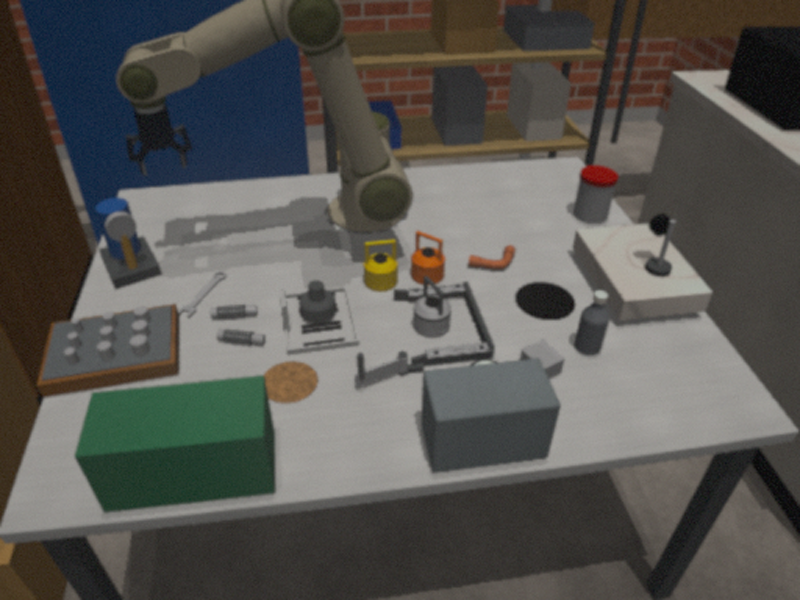

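View crop.

Top view (800x600 scale): canister (343,297) in the holder, stop at left (291,290), gate hinge (375,237) with post at (438,210), mat (199,319), pad (508,237), tray (472,330) with deadweight (473,337), gauges at (560,307) and (570,353). There are three canister candidates: grey (343,297), orange (326,397) and yellow (389,394). The grey steel one standing in the holder fits. I'll confirm with a crop.

```bash
python3 - <<'E'
from h import *
im=cv2.imread('pics/top0.png')
cv2.imwrite('pics/crop0.png',cv2.resize(im[115:265,180:400],None,fx=3.6,fy=3.6,interpolation=cv2.INTER_CUBIC))
m=eyes.camera_model('top')
k=1.5625
for n,u,z in[('mat',(199,319),3),('pad',(508,237),0),('can bar',(342,296),115),('dw stem',(470,333),90),('tray c',(472,330),10),('g1',(560,307),14),('g2',(570,353),14),('post',(438,210),95),('hinge',(372,237),45),('orange',(326,397),66),('yellow',(389,394),66)]:
    print(n,np.round(on(m,[np.array(u)/k],z)[0]))
w=eyes.camera_model('wrist');c,_=ray(w,[[256,192]]);print(c,np.round(w['R'],3),w['mtx'],np.round(on(w,[[0,0],[511,0],[511,383],[0,383]],0)))
E
```

```text
mat [478. 375.   3.]
pad [ 656. -242.    0.]
can bar [521.  84. 115.]
dw stem [ 459. -151.   90.]
tray c [ 466. -168.   10.]
g1 [ 514. -344.   14.]
g2 [ 423. -364.   14.]
post [686. -89.  95.]
hinge [642.  33.  45.]
orange [336. 113.  66.]
yellow [343.  -4.  66.]
[ 214.59691566 -485.50600344  374.10583317] [[ 0.268 -0.963 -0.001]
 [-0.919 -0.256  0.3  ]
 [-0.289 -0.08  -0.954]] [[295.51317184   0.         256.0497182 ]
 [  0.         295.51317184 193.78568028]
 [  0.           0.           1.        ]] [[  250.  -164.     0.]
 [  410.  -740.     0.]
 [ -122. -1060.     0.]
 [ -372.  -163.     0.]]
```

View pics/crop0.png

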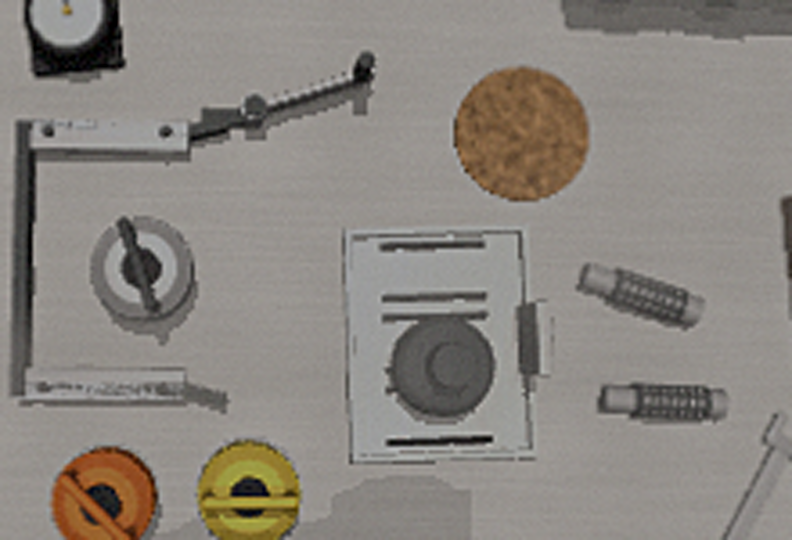

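The crop confirms it: the grey canister stands in the holder, and the orange and yellow ones are outside it. Two gauges are visible. Next I'll move the wrist camera above the scene for finer measurements.

Request:
step_arm(targets=[{"tx": 0.475, "ty": 0.557, "tz": 0.1, "rz": 0.776, "claw": 85}, {"tx": 0.475, "ty": 0.557, "tz": 0.1, "rz": 0.776}, {"tx": 0.475, "ty": 0.557, "tz": 0.1, "rz": 0.776}, {"tx": 0.475, "ty": 0.557, "tz": 0.1, "rz": 0.776}, {"tx": 0.475, "ty": 0.557, "tz": 0.1, "rz": 0.776}, {"tx": 0.475, "ty": 0.557, "tz": 0.1, "rz": 0.776}, {"tx": 0.475, "ty": 0.557, "tz": 0.1, "rz": 0.776}, {"tx": 0.475, "ty": 0.557, "tz": 0.1, "rz": 0.776}, {"tx": 0.475, "ty": 0.557, "tz": 0.1, "rz": 0.776}, {"tx": 0.475, "ty": 0.557, "tz": 0.1, "rz": 0.776}, {"tx": 0.475, "ty": 0.557, "tz": 0.1, "rz": 0.776}, {"tx": 0.475, "ty": 0.557, "tz": 0.1, "rz": 0.776}, {"tx": 0.475, "ty": 0.557, "tz": 0.1, "rz": 0.776}, {"tx": 0.475, "ty": 0.557, "tz": 0.1, "rz": 0.776}, {"tx": 0.475, "ty": 0.557, "tz": 0.1, "rz": 0.776}, {"tx": 0.475, "ty": 0.557, "tz": 0.1, "rz": 0.776}, {}, {}])

```text
invalid input
```

```bash
python3 - <<'E'
from h import *
im,m=snap('wrist','w1.png'); np.save('w1.npy',m,allow_pickle=True)
cv2.imwrite('pics/w1b.png',cv2.resize(im,(800,600),interpolation=cv2.INTER_CUBIC))
E
```

```text
(no output)
```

View pics/w1b.png

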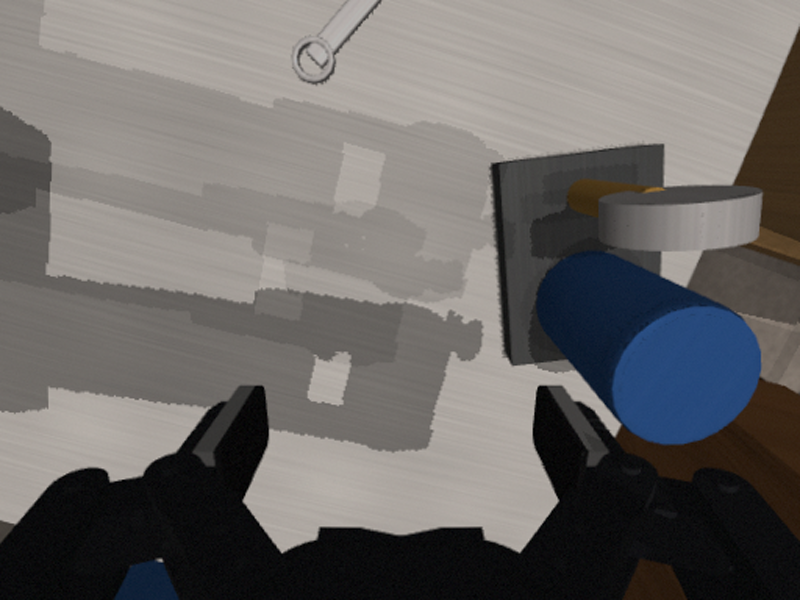

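The move was refused because every key is needed in each row. This wrist view only shows the bench and the blue motor, with the gripper hiding the lower third.

Request:
step_arm(targets=[{"tx": 0.475, "ty": 0.557, "tz": 0.1, "rx": 0, "ry": 0, "rz": 0.776, "claw": 85}, {"tx": 0.475, "ty": 0.557, "tz": 0.1, "rx": 0, "ry": 0, "rz": 0.776, "claw": 85}, {"tx": 0.475, "ty": 0.557, "tz": 0.1, "rx": 0, "ry": 0, "rz": 0.776, "claw": 85}, {"tx": 0.475, "ty": 0.557, "tz": 0.1, "rx": 0, "ry": 0, "rz": 0.776, "claw": 85}, {"tx": 0.475, "ty": 0.557, "tz": 0.1, "rx": 0, "ry": 0, "rz": 0.776, "claw": 85}, {"tx": 0.475, "ty": 0.557, "tz": 0.1, "rx": 0, "ry": 0, "rz": 0.776, "claw": 85}, {"tx": 0.475, "ty": 0.557, "tz": 0.1, "rx": 0, "ry": 0, "rz": 0.776, "claw": 85}, {"tx": 0.475, "ty": 0.557, "tz": 0.1, "rx": 0, "ry": 0, "rz": 0.776, "claw": 85}, {"tx": 0.475, "ty": 0.557, "tz": 0.1, "rx": 0, "ry": 0, "rz": 0.776, "claw": 85}, {"tx": 0.475, "ty": 0.557, "tz": 0.1, "rx": 0, "ry": 0, "rz": 0.776, "claw": 85}, {"tx": 0.475, "ty": 0.557, "tz": 0.1, "rx": 0, "ry": 0, "rz": 0.776, "claw": 85}, {"tx": 0.475, "ty": 0.557, "tz": 0.1, "rx": 0, "ry": 0, "rz": 0.776, "claw": 85}, {"tx": 0.475, "ty": 0.557, "tz": 0.1, "rx": 0, "ry": 0, "rz": 0.776, "claw": 85}, {"tx": 0.475, "ty": 0.557, "tz": 0.1, "rx": 0, "ry": 0, "rz": 0.776, "claw": 85}, {"tx": 0.475, "ty": 0.557, "tz": 0.1, "rx": 0, "ry": 0, "rz": 0.776, "claw": 85}, {"tx": 0.475, "ty": 0.557, "tz": 0.1, "rx": 0, "ry": 0, "rz": 0.776, "claw": 85}, {"tx": 0, "ty": 0, "tz": 0, "rx": 0, "ry": 0, "rz": 0, "claw": 85}, {"tx": 0, "ty": 0, "tz": 0, "rx": 0, "ry": 0, "rz": 0, "claw": 85}])

```text
time_s: 1.95
ee_pos: [520.4, -59.9, 303.6]
ee_rot: [-0.0, 0.707, 0.707, -0.0]
contact_force: [-0.9, -0.6, 0.4]
width: 84.7
gripper_force: 0.0
```

```bash
python3 - <<'E'
from h import *
im,m=snap('wrist','w2.png'); np.save('w2.npy',m,allow_pickle=True)
cv2.imwrite('pics/w2b.png',cv2.resize(im,(800,600),interpolation=cv2.INTER_CUBIC))
im,m=snap('top','top2.png')
E
```

```text
(no output)
```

View pics/w2b.png

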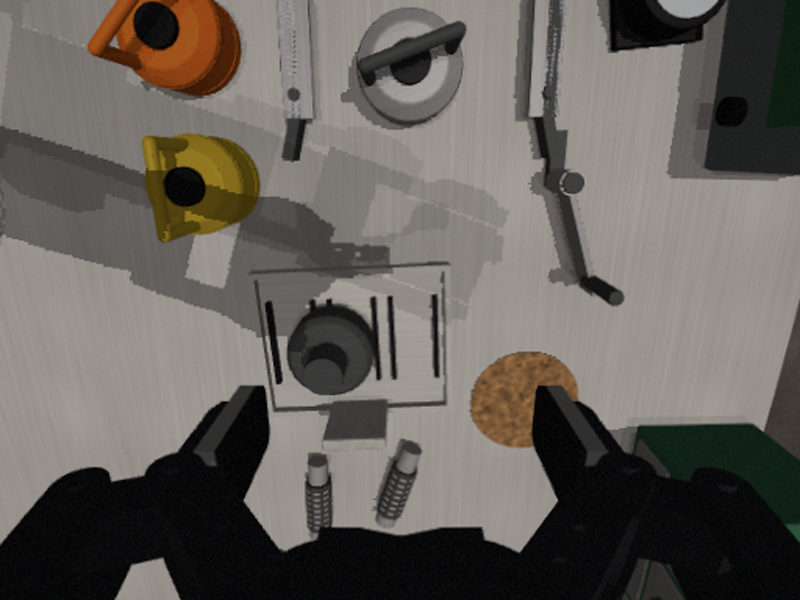

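Wrist view: canister bar ends near (367,70) and (460,35). The tray rim corners are at (250,270), (449,263), (446,404) and (274,410), the deadweight stem top at (326,363), the pad at (524,399), the gate hinge top at (572,183) and post top at (615,297). The gauges are at (318,495) and (400,483).

```bash
cat > loc.py <<'E'
from h import *
m=np.load('w2.npy',allow_pickle=True).item()
def P(c,z): return on(m,[(np.array(c)+.5)/1.5625-.5],z)[0].round(1)
for n,c,z in[('bar a',(367,70),115),('bar b',(460,35),115),('can top',(410,66),66),('c1',(250,270),14),('c2',(449,263),14),('c3',(446,404),14),('c4',(274,410),14),
 ('stem',(324,362),90),('dwbody',(329,349),52),('pad',(524,399),0),('hinge45',(572,183),70),('post',(616,297),95),('lipL0',(312,2),28),('lipL1',(313,118),28),('lipR0',(534,2),28),('lipR1',(530,118),28),
 ('mouthL',(290,158),28),('mouthR',(545,155),28),('plate top L',(326,447),80),('plate top R',(385,447),80),('plate base',(334,401),80)]: print(n,P(c,z))
t=eyes.camera_model('top')
def T(c,z): return on(t,[(np.array(c)+.5)/3.6-.5+[180,115]],z)[0].round(1)
print('TOP')
for n,c,z in[('bar a',(124,222),115),('bar b',(153,309),115),('can top',(142,267),66),('c1',(345,230),14),('c2',(523,231),14),('c3',(533,458),14),('c4',(351,462),14),
 ('stem',(454,367),90),('dwbody',(444,366),52),('pad',(522,133),0),('hinge',(254,105),70),('post',(364,61),95),
 ('lipN',(190,150),28),('lipF',(184,372),28),('stopN',(34,155),34),('stopF',(30,372),34),('g1 L',(578,274),13),('g1 R',(704,314),13),('g2 L',(599,399),13),('g2R',(727,404),13)]: print(n,T(c,z))
# mat & pad by colour in top
im=cv2.imread('pics/top0.png'); hsv=cv2.cvtColor(im,cv2.COLOR_BGR2HSV)
for n,msk,box,z in[('mat',hsv[...,2]<60,(95,175,165,240),3),('pad',(hsv[...,1]>60),(300,125,350,180),0)]:
    b=box;k=np.zeros(msk.shape,np.uint8);k[b[1]:b[3],b[0]:b[2]]=msk[b[1]:b[3],b[0]:b[2]]
    c=max(cv2.findContours(k,0,2)[0],key=cv2.contourArea);(u,r)=cv2.minEnclosingCircle(c);e=cv2.fitEllipse(c);print(n,e,on(t,[e[0]],z).round(1))
E
python3 loc.py
```

```text
bar a [498.   74.1 115. ]
bar b [559.9  95.9 115. ]
can top [527.8  85.3  66. ]
c1 [372.7 -88.1  14. ]
c2 [567.9 -81.   14. ]
c3 [ 569.8 -235.7   14. ]
c4 [ 383.4 -243.9   14. ]
stem [ 454.7 -151.5   90. ]
dwbody [ 453.2 -155.5   52. ]
pad [ 657.9 -237.8    0. ]
hinge45 [660.2  -1.6  70. ]
post [697.7 -91.   95. ]
lipL0 [447.8 141.3  28. ]
lipL1 [444.6  50.7  28. ]
lipR0 [630.1 142.1  28. ]
lipR1 [633.   51.2  28. ]
mouthL [422.5  17.3  28. ]
mouthR [648.7  20.4  28. ]
plate top L [ 450.2 -244.4   80. ]
plate top R [ 506.2 -244.1   80. ]
plate base [ 460.1 -195.1   80. ]
TOP
bar a [557.8  98.5 115. ]
bar b [490.3  74.3 115. ]
can top [526.5  86.8  66. ]
c1 [565.5 -83.4  14. ]
c2 [ 567.6 -237.8   14. ]
c3 [ 372.7 -247.1   14. ]
c4 [367.4 -90.9  14. ]
stem [ 449.2 -165.3   90. ]
dwbody [ 450.  -163.5   52. ]
pad [ 655.9 -240.1    0. ]
hinge [661.5  -2.3  70. ]
post [694.4 -90.1  95. ]
lipN [630.   50.8  28. ]
lipF [441.5  52.   28. ]
stopN [622.2 182.4  34. ]
stopF [439.2 180.4  34. ]
g1 L [ 531.3 -286.2   13. ]
g1 R [ 498.4 -397.3   13. ]
g2 L [ 423.7 -304.6   13. ]
g2R [ 420.8 -417.3   13. ]
mat ((126.43426513671875, 196.73452758789062), (27.129417419433594, 50.596595764160156), 82.18858337402344) [[501.2 378.7   3. ]]
pad ((324.4544372558594, 151.85284423828125), (36.18046951293945, 36.91093063354492), 125.18372344970703) [[ 655.1 -239.5    0. ]]
```

Request:
step_arm(squeeze=80, targets=[{"tx": 0.01, "ty": 0.2245, "tz": -0.16, "rx": 0, "ry": 0, "rz": -0.904, "claw": 60}, {"tx": 0.01, "ty": 0.2245, "tz": -0.16, "rx": 0, "ry": 0, "rz": -0.904, "claw": 60}, {"tx": 0.01, "ty": 0.2245, "tz": -0.16, "rx": 0, "ry": 0, "rz": -0.904, "claw": 60}, {"tx": 0.01, "ty": 0.2245, "tz": -0.16, "rx": 0, "ry": 0, "rz": -0.904, "claw": 60}, {"tx": 0.01, "ty": 0.2245, "tz": -0.16, "rx": 0, "ry": 0, "rz": -0.904, "claw": 60}, {"tx": 0.01, "ty": 0.2245, "tz": -0.16, "rx": 0, "ry": 0, "rz": -0.904, "claw": 60}, {"tx": 0.01, "ty": 0.2245, "tz": -0.16, "rx": 0, "ry": 0, "rz": -0.904, "claw": 60}, {"tx": 0.01, "ty": 0.2245, "tz": -0.16, "rx": 0, "ry": 0, "rz": -0.904, "claw": 60}, {"tx": 0.01, "ty": 0.2245, "tz": -0.16, "rx": 0, "ry": 0, "rz": -0.904, "claw": 60}, {"tx": 0.01, "ty": 0.2245, "tz": -0.16, "rx": 0, "ry": 0, "rz": -0.904, "claw": 60}, {"tx": 0.01, "ty": 0.2245, "tz": -0.16, "rx": 0, "ry": 0, "rz": -0.904, "claw": 60}, {"tx": 0.01, "ty": 0.2245, "tz": -0.16, "rx": 0, "ry": 0, "rz": -0.904, "claw": 60}, {"tx": 0.01, "ty": 0.2245, "tz": -0.16, "rx": 0, "ry": 0, "rz": -0.904, "claw": 60}, {"tx": 0, "ty": 0, "tz": 0, "rx": 0, "ry": 0, "rz": 0, "claw": 60}, {"tx": 0, "ty": 0, "tz": 0, "rx": 0, "ry": 0, "rz": 0, "claw": 60}])

```text
time_s: 3.55
ee_pos: [526.8, 84.8, 200.4]
ee_rot: [0.0, 0.985, 0.17, 0.0]
contact_force: [0.1, -0.9, 1.2]
width: 60.0
gripper_force: 0.0
```

```bash
python3 - <<'E'
from h import *
im,m=snap('wrist','w3.png'); np.save('w3.npy',m,allow_pickle=True)
cv2.imwrite('pics/w3b.png',cv2.resize(im,(800,600),interpolation=cv2.INTER_CUBIC))
# predicted bar ends
d=np.array([np.cos(np.radians(19.5)),np.sin(np.radians(19.5)),0])*33
print(proj(m,[np.array([527,86,115])+s*d for s in(-1,0,1)])*1.5625)
print(proj(m,[[478,375,3]])*1.5625)
E
```

```text
[[397.20273026 362.89191635]
 [397.19280937 306.70688853]
 [397.18716915 245.8382796 ]]
[[ 21.49553631 198.637251  ]]
```

View pics/w3b.png

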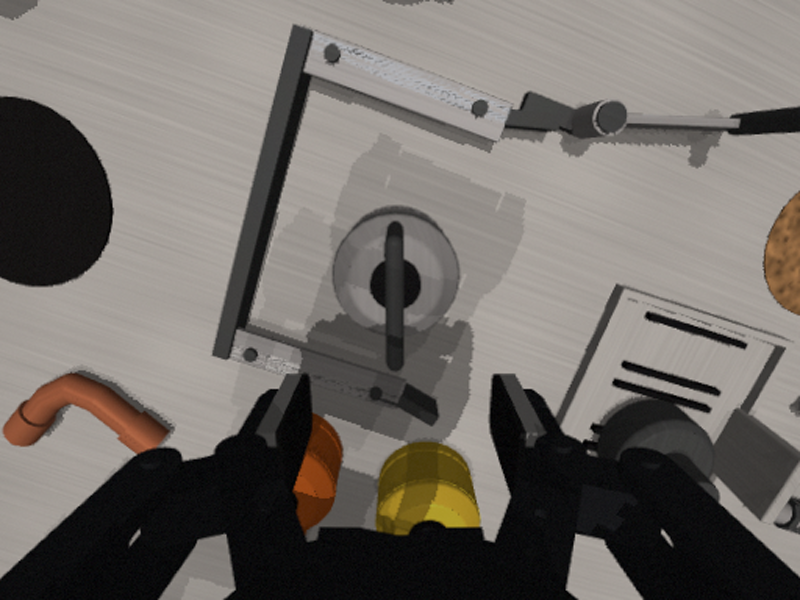

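The canister bar runs from (395,222) to (396,370), within about 3 mm of the prediction across the grip. The mat is at the left edge around (20,192). I'll descend and grip.

Request:
step_arm(squeeze=90, targets=[{"tx": 0, "ty": 0, "tz": -0.4, "rx": 0, "ry": 0, "rz": 0, "claw": 60}, {"tx": 0, "ty": 0, "tz": -0.4, "rx": 0, "ry": 0, "rz": 0, "claw": 60}, {"tx": 0, "ty": 0, "tz": -0.4, "rx": 0, "ry": 0, "rz": 0, "claw": 60}, {"tx": 0, "ty": 0, "tz": -0.39, "rx": 0, "ry": 0, "rz": 0, "claw": 60}, {"tx": 0, "ty": 0, "tz": 0, "rx": 0, "ry": 0, "rz": 0, "claw": 0}, {"tx": 0, "ty": 0, "tz": 0, "rx": 0, "ry": 0, "rz": 0, "claw": 0}, {"tx": 0, "ty": 0, "tz": 0, "rx": 0, "ry": 0, "rz": 0, "claw": 0}, {"tx": 0, "ty": 0, "tz": 0, "rx": 0, "ry": 0, "rz": 0, "claw": 0}, {"tx": 0, "ty": 0, "tz": 0, "rx": 0, "ry": 0, "rz": 0, "claw": 0}])

```text
time_s: 4.5
ee_pos: [527.2, 85.6, 121.3]
ee_rot: [0.0, 0.986, 0.169, 0.001]
contact_force: [-0.2, -0.6, -0.2]
width: -0.1
gripper_force: 0.0
```

```bash
python3 - <<'E'
from h import *
m=np.load('w3.npy',allow_pickle=True).item()
P=lambda c,z: on(m,[(np.array(c)+.5)/1.5625-.5],z)[0].round(1)
for n,c,z in[('stop i1',(312,33),34),('stop i2',(237,357),34),('stop bot1',(303,90),0),('stop bot2',(252,320),0),('lipN a',(320,83),28),('lipN b',(497,141),28),('lipF a',(249,327),28),('lipF b',(398,374),28),('hinge',(608,117),70),('bar1',(395,222),115),('bar2',(396,370),115),
 ('tray c1',(620,288),14),('tray c2',(788,345),14),('mat r',(112,212),3),('mat bot',(35,285),3)]: print(n,P(c,z))
im=cv2.imread('pics/top0.png'); t=eyes.camera_model('top')
g=cv2.cvtColor(im,cv2.COLOR_BGR2GRAY); k=np.zeros_like(g); k[175:235,98:158]=(g[175:235,98:158]<70)*255
k=cv2.morphologyEx(k,cv2.MORPH_CLOSE,np.ones((15,15)))
c=max(cv2.findContours(k,0,2)[0],key=cv2.contourArea); e=cv2.fitEllipse(cv2.convexHull(c)); print(e,on(t,[e[0]],3).round(1))
E
```

```text
stop i1 [652.3 186.9  34. ]
stop i2 [424.4 178.2  34. ]
stop bot1 [620.7 190.4   0. ]
stop bot2 [441.7 181.5   0. ]
lipN a [626.7 174.8  28. ]
lipN b [631.9  53.4  28. ]
lipF a [448.1 176.6  28. ]
lipF b [449.2  58.5  28. ]
hinge [662.3   5.5  70. ]
bar1 [569.4 102.3 115. ]
bar2 [491.7  74.4 115. ]
tray c1 [567.6 -80.   14. ]
tray c2 [ 572.5 -237.9   14. ]
mat r [491.3 304.3   3. ]
mat bot [411.9 356.7   3. ]
((127.16445922851562, 203.96461486816406), (44.76357650756836, 45.668609619140625), 33.021339416503906) [[478.8 375.5   3. ]]
```

The grip closed on nothing, so I'll look.

```bash
python3 - <<'E'
from h import *
im,m=snap('wrist','w4.png'); im2,_=snap('top','top4.png')
a=cv2.resize(im,None,fx=.78,fy=.78*1.0); b=cv2.resize(im2[120:250,60:260],(400,260),interpolation=cv2.INTER_CUBIC)
o=np.zeros((300,800,3),np.uint8);o[:a.shape[0],:a.shape[1]]=a; o[:260,400:]=b; cv2.imwrite('pics/w4b.png',o)
print(m['t'],proj(m,[[527,86,115],[527.2,85.6,115.3]])*.78)
E
```

```text
[-95.97822053 493.52462118 439.27041948] [[198.60826924 186.38240046]
 [199.19965252 186.49364664]]
```

View pics/w4b.png

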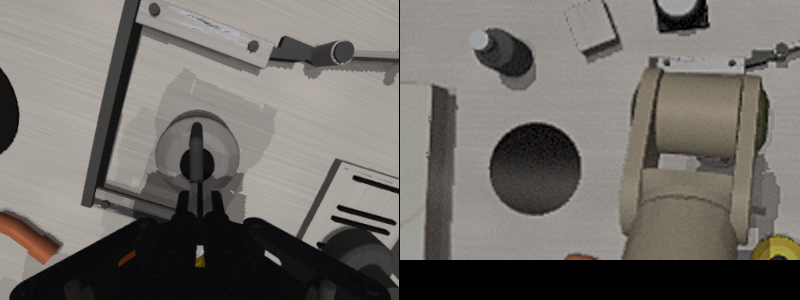

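```bash
python3 - <<'E'
from h import *
s=robot.observe(); print(s['width'],s['gripper_force'],s['time_s'],s['ee_pos'])
im=cv2.imread('pics/w4.png'); cv2.imwrite('pics/w4c.png',cv2.resize(im[120:384,130:380],None,fx=2.2,fy=2.2,interpolation=cv2.INTER_CUBIC))
E
```

```text
0.21379092064085153 0.0 4.6 [527.04660103  85.65376583 120.95756717]
```

View pics/w4c.png

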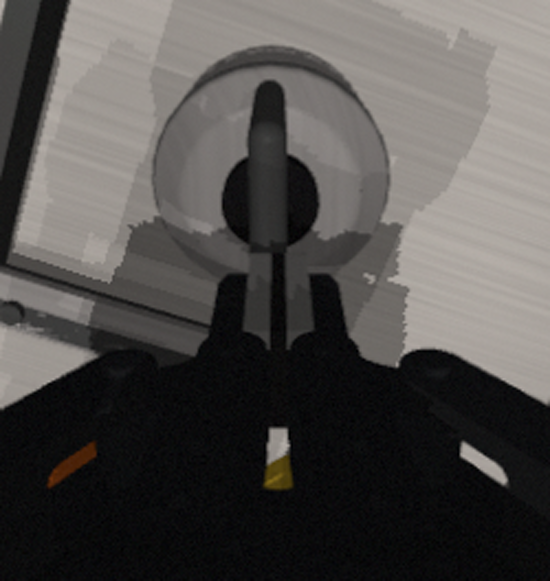

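```bash
python3 - <<'E'
from h import *
m=eyes.camera_model('wrist')
C=lambda c,z: on(m,[(np.array(c)+.5)/2.2-.5+[130,120]],z)[0].round(1)
print('body',C((270,160),66),'cap',C((270,201),74),'end',C((267,250),115),'top',C((268,130),115),C((268,90),115))
m3=np.load('w3.npy',allow_pickle=True).item()
P=lambda c,z: on(m3,[(np.array(c)+.5)/1.5625-.5],z)[0].round(1)
print('w3 body',P((396,270),66),'cap',P((395,283),74),m['R'].round(2) if hasattr(m['R'],'round') else m['R'])
m2=np.load('w2.npy',allow_pickle=True).item()
print(on(m2,[(np.array((411,67))+.5)/1.5625-.5],74))
E
```

```text
body [538.9  92.2  66. ] cap [528.1  88.3  74. ] end [529.7  89.2 115. ] top [560.6  99.7 115. ] [570.1 103.1 115. ]
w3 body [534.8  90.   66. ] cap [528.6  88.4  74. ] [[ 0.33 -0.94  0.  ]
 [-0.9  -0.32  0.3 ]
 [-0.28 -0.1  -0.95]]
[[528.3986929   83.20308562  74.        ]]
```

Request:
step_arm(squeeze=90, targets=[{"tx": 0, "ty": 0, "tz": 0.2, "rx": 0, "ry": 0, "rz": 0, "claw": 0}, {"tx": 0, "ty": 0, "tz": 0.2, "rx": 0, "ry": 0, "rz": 0, "claw": 0}, {"tx": 0, "ty": 0, "tz": 0, "rx": 0, "ry": 0, "rz": 0, "claw": 0}])

```text
time_s: 4.9
ee_pos: [527.8, 85.7, 142.6]
ee_rot: [0.0, 0.986, 0.169, 0.002]
contact_force: [0.1, 0.6, 0.0]
width: -0.2
gripper_force: 0.0
```

```bash
python3 - <<'E'
from h import *
s=robot.observe(); print(s['width'],s['gripper_force'],s['contact_force'],s['ee_pos'])
im,m=snap('wrist','w5.png')
T=s['ee_pos'];d=np.array([.943,.332,0])
pts=[T-[0,0,k]+d*j for k in(6,25) for j in(-11,0,11)]
print((proj(m,pts)-[130,120])*2.2)
cv2.imwrite('pics/w5c.png',cv2.resize(im[120:384,130:380],None,fx=2.2,fy=2.2,interpolation=cv2.INTER_CUBIC))
E
```

```text
-0.1790174928522442 0.0 [0.07475773 0.5638523  0.02000997] [527.84373035  85.65328907 142.6007149 ]
[[275.74891516 298.80532532]
 [275.80651266 261.96976965]
 [275.8669962  223.60367784]
 [275.78428959 267.24357515]
 [275.83747094 233.29626693]
 [275.89302523 198.10050236]]
```

View pics/w5c.png

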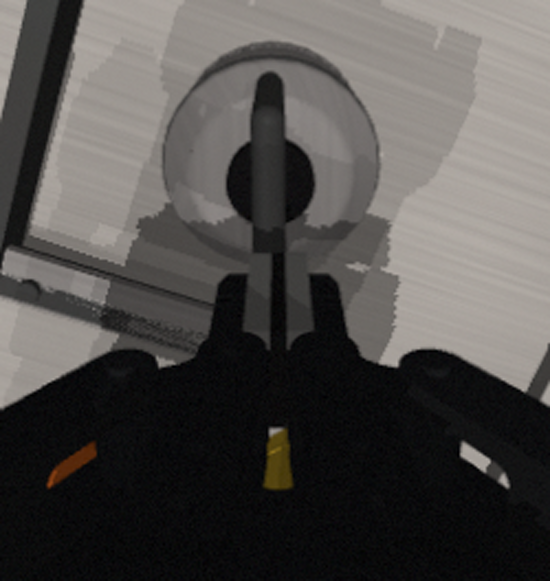

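```bash
python3 - <<'E'
from h import *
s=robot.observe();T=s['ee_pos']
im,m=snap('scene','s6.png'); d=np.array([.943,.332,0])
pts=np.array([T,T-[0,0,25],np.array([528,87,115])-33*d,np.array([528,87,115])+33*d,[528,87,0]])
uv=proj(m,pts); print(uv)
u0,v0=(uv[0]-[50,45]).astype(int)
c=cv2.resize(im[v0:v0+90,u0:u0+120],None,fx=6,fy=6,interpolation=cv2.INTER_CUBIC)
for p,col in zip(uv,[(0,0,255),(0,255,0),(255,0,0),(255,0,0),(255,0,255)]): cv2.circle(c,tuple(int(x) for x in (p-[u0,v0])*6+3),4,col,-1)
cv2.imwrite('pics/s6c.png',c)
E
```

```text
[[275.82304067 176.77144018]
 [275.55155752 182.66272156]
 [271.08155141 177.97520538]
 [280.98520945 188.42918456]
 [274.75183748 208.55589972]]
```

View pics/s6c.png

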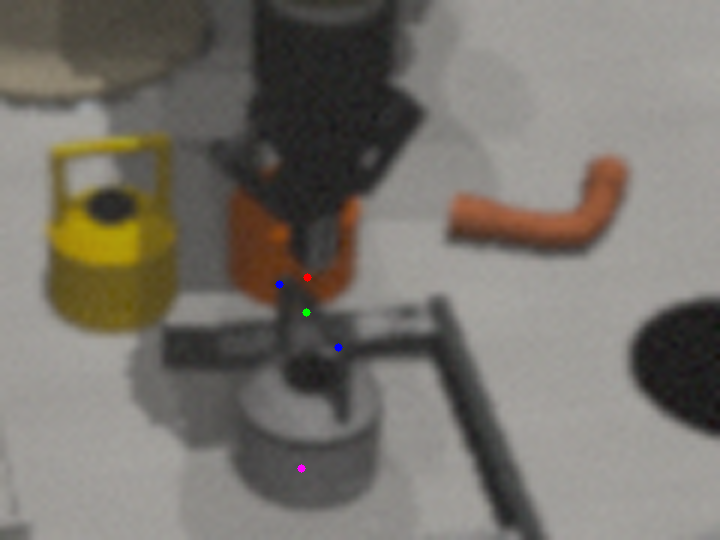

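```bash
python3 - <<'E'
from h import *
c1,d1=ray(eyes.camera_model('scene'),[[277.2,175.5]]); c2,d2=ray(eyes.camera_model('wrist'),[[256.2,234.5]])
A=np.c_[d1[0],-d2[0]]; k=np.linalg.lstsq(A,c2-c1,rcond=None)[0]
p,q=c1+k[0]*d1[0],c2+k[1]*d2[0]; print(p,q,np.linalg.norm(p-q)); 
s=robot.observe(); print(s['ee_pos'],s['ee_rot'],s['q'])
E
```

```text
[537.56083768  87.82966857 154.18783968] [538.26445561  89.14964909 153.66572809] 1.5843065611892717
[527.05044368  85.65574439 140.99959215] [9.74855486e-05 9.85552855e-01 1.69367651e-01 3.99196565e-04] [-5.84492781e-02  4.10877850e-01  1.58706705e+00 -9.82731847e-06
  1.14282594e+00  1.17197506e+00]
```

Triangulation puts the closed fingertips about 13 mm above the reported TCP instead of 25 mm below it. The first try therefore closed above the bar. I'll go down to TCP z≈88, which is clear of the body either way, and close.

Request:
step_arm(squeeze=90, targets=[{"tx": 0, "ty": 0, "tz": 0, "rx": 0, "ry": 0, "rz": 0, "claw": 60}, {"tx": 0, "ty": 0, "tz": 0, "rx": 0, "ry": 0, "rz": 0, "claw": 60}, {"tx": 0, "ty": 0, "tz": 0, "rx": 0, "ry": 0, "rz": 0, "claw": 60}, {"tx": 0, "ty": 0, "tz": 0, "rx": 0, "ry": 0, "rz": 0, "claw": 60}, {"tx": 0, "ty": 0, "tz": 0, "rx": 0, "ry": 0, "rz": 0, "claw": 60}, {"tx": 0, "ty": 0, "tz": -0.27, "rx": 0, "ry": 0, "rz": 0, "claw": 60}, {"tx": 0, "ty": 0, "tz": -0.27, "rx": 0, "ry": 0, "rz": 0, "claw": 60}, {"tx": 0, "ty": 0, "tz": -0.27, "rx": 0, "ry": 0, "rz": 0, "claw": 60}, {"tx": 0, "ty": 0, "tz": -0.27, "rx": 0, "ry": 0, "rz": 0, "claw": 60}, {"tx": 0, "ty": 0, "tz": 0, "rx": 0, "ry": 0, "rz": 0, "claw": 0}, {"tx": 0, "ty": 0, "tz": 0, "rx": 0, "ry": 0, "rz": 0, "claw": 0}, {"tx": 0, "ty": 0, "tz": 0, "rx": 0, "ry": 0, "rz": 0, "claw": 0}, {"tx": 0, "ty": 0, "tz": 0, "rx": 0, "ry": 0, "rz": 0, "claw": 0}, {"tx": 0, "ty": 0, "tz": 0, "rx": 0, "ry": 0, "rz": 0, "claw": 0}])

```text
time_s: 6.4
ee_pos: [527.3, 85.9, 87.5]
ee_rot: [-0.0, 0.986, 0.169, 0.001]
contact_force: [-1.0, 2.9, 5.8]
width: 7.2
gripper_force: 87.9
```

The pads are on something but only 7 mm apart, so they probably hold the bar near the tips. I'll reopen, go 12 mm lower and close again.

Request:
step_arm(squeeze=90, targets=[{"tx": 0, "ty": 0, "tz": 0, "rx": 0, "ry": 0, "rz": 0, "claw": 45}, {"tx": 0, "ty": 0, "tz": 0, "rx": 0, "ry": 0, "rz": 0, "claw": 45}, {"tx": 0, "ty": 0, "tz": 0, "rx": 0, "ry": 0, "rz": 0, "claw": 45}, {"tx": 0, "ty": 0, "tz": -0.08, "rx": 0, "ry": 0, "rz": 0, "claw": 45}, {"tx": 0, "ty": 0, "tz": -0.08, "rx": 0, "ry": 0, "rz": 0, "claw": 45}, {"tx": 0, "ty": 0, "tz": -0.08, "rx": 0, "ry": 0, "rz": 0, "claw": 45}, {"tx": 0, "ty": 0, "tz": 0, "rx": 0, "ry": 0, "rz": 0, "claw": 0}, {"tx": 0, "ty": 0, "tz": 0, "rx": 0, "ry": 0, "rz": 0, "claw": 0}, {"tx": 0, "ty": 0, "tz": 0, "rx": 0, "ry": 0, "rz": 0, "claw": 0}, {"tx": 0, "ty": 0, "tz": 0, "rx": 0, "ry": 0, "rz": 0, "claw": 0}, {"tx": 0, "ty": 0, "tz": 0, "rx": 0, "ry": 0, "rz": 0, "claw": 0}])

```text
time_s: 7.5
ee_pos: [526.9, 85.8, 74.7]
ee_rot: [-0.0, 0.986, 0.169, 0.0]
contact_force: [-0.2, 2.1, 0.7]
width: 8.1
gripper_force: 87.5
```

Request:
step_arm(squeeze=100, targets=[{"tx": 0, "ty": 0, "tz": 0.2, "rx": 0, "ry": 0, "rz": 0, "claw": 0}, {"tx": 0, "ty": 0, "tz": 0.2, "rx": 0, "ry": 0, "rz": 0, "claw": 0}, {"tx": 0, "ty": 0, "tz": 0.2, "rx": 0, "ry": 0, "rz": 0, "claw": 0}, {"tx": 0, "ty": 0, "tz": 0.2, "rx": 0, "ry": 0, "rz": 0, "claw": 0}, {"tx": 0, "ty": 0, "tz": 0.2, "rx": 0, "ry": 0, "rz": 0, "claw": 0}, {"tx": 0, "ty": 0, "tz": 0.2, "rx": 0, "ry": 0, "rz": 0, "claw": 0}, {"tx": 0, "ty": 0, "tz": 0, "rx": 0, "ry": 0, "rz": 0, "claw": 0}])

```text
time_s: 8.2
ee_pos: [527.6, 85.6, 136.2]
ee_rot: [0.0, 0.986, 0.169, 0.001]
contact_force: [0.8, 0.4, -5.9]
width: 7.8
gripper_force: 97.2
```

It is lifted: about 5 N of added weight. Carrying it to the mat.

Request:
step_arm(squeeze=100, targets=[{"tx": -0.098, "ty": 0.578, "tz": 0, "rx": 0, "ry": 0, "rz": 0, "claw": 0}, {"tx": -0.098, "ty": 0.578, "tz": 0, "rx": 0, "ry": 0, "rz": 0, "claw": 0}, {"tx": -0.098, "ty": 0.578, "tz": 0, "rx": 0, "ry": 0, "rz": 0, "claw": 0}, {"tx": -0.098, "ty": 0.578, "tz": 0, "rx": 0, "ry": 0, "rz": 0, "claw": 0}, {"tx": -0.098, "ty": 0.578, "tz": 0, "rx": 0, "ry": 0, "rz": 0, "claw": 0}, {"tx": -0.098, "ty": 0.578, "tz": 0, "rx": 0, "ry": 0, "rz": 0, "claw": 0}, {"tx": -0.098, "ty": 0.578, "tz": 0, "rx": 0, "ry": 0, "rz": 0, "claw": 0}, {"tx": -0.098, "ty": 0.578, "tz": 0, "rx": 0, "ry": 0, "rz": 0, "claw": 0}, {"tx": -0.098, "ty": 0.578, "tz": 0, "rx": 0, "ry": 0, "rz": 0, "claw": 0}, {"tx": -0.098, "ty": 0.578, "tz": 0, "rx": 0, "ry": 0, "rz": 0, "claw": 0}, {"tx": 0, "ty": 0, "tz": 0, "rx": 0, "ry": 0, "rz": 0, "claw": 0}, {"tx": 0, "ty": 0, "tz": 0, "rx": 0, "ry": 0, "rz": 0, "claw": 0}])

```text
time_s: 9.4
ee_pos: [477.5, 374.8, 133.9]
ee_rot: [0.0, 0.985, 0.17, -0.001]
contact_force: [-0.8, -0.2, -3.8]
width: 7.8
gripper_force: 97.3
```

Request:
step_arm(squeeze=100, targets=[{"tx": 0, "ty": 0, "tz": -0.3, "rx": 0, "ry": 0, "rz": 0, "claw": 0}, {"tx": 0, "ty": 0, "tz": -0.3, "rx": 0, "ry": 0, "rz": 0, "claw": 0}, {"tx": 0, "ty": 0, "tz": -0.3, "rx": 0, "ry": 0, "rz": 0, "claw": 0}, {"tx": 0, "ty": 0, "tz": -0.15, "rx": 0, "ry": 0, "rz": 0, "claw": 0}, {"tx": 0, "ty": 0, "tz": 0, "rx": 0, "ry": 0, "rz": 0, "claw": 0}])

```text
time_s: 9.9
ee_pos: [477.7, 373.8, 81.1]
ee_rot: [0.0, 0.986, 0.169, -0.001]
contact_force: [-0.2, 0.2, -4.8]
width: 7.8
gripper_force: 97.3
```

Request:
step_arm(squeeze=100, targets=[{"tx": 0, "ty": 0, "tz": -0.04, "rx": 0, "ry": 0, "rz": 0, "claw": 0}, {"tx": 0, "ty": 0, "tz": -0.02, "rx": 0, "ry": 0, "rz": 0, "claw": 0}, {"tx": 0, "ty": 0, "tz": 0, "rx": 0, "ry": 0, "rz": 0, "claw": 0}, {"tx": 0, "ty": 0, "tz": 0, "rx": 0, "ry": 0, "rz": 0, "claw": 0}])

```text
time_s: 10.3
ee_pos: [478.1, 374.7, 79.5]
ee_rot: [-0.0, 0.986, 0.169, 0.0]
contact_force: [-0.3, -0.0, -5.0]
width: 7.8
gripper_force: 97.3
```

Request:
step_arm(squeeze=100, targets=[{"tx": 0, "ty": 0, "tz": -0.03, "rx": 0, "ry": 0, "rz": 0, "claw": 0}, {"tx": 0, "ty": 0, "tz": 0, "rx": 0, "ry": 0, "rz": 0, "claw": 0}, {"tx": 0, "ty": 0, "tz": 0, "rx": 0, "ry": 0, "rz": 0, "claw": 0}])

```text
time_s: 10.6
ee_pos: [477.9, 374.7, 77.6]
ee_rot: [0.0, 0.986, 0.169, -0.0]
contact_force: [1.4, 0.4, -4.1]
width: 8.0
gripper_force: 97.3
```

Request:
step_arm(squeeze=100, targets=[{"tx": 0, "ty": 0, "tz": -0.03, "rx": 0, "ry": 0, "rz": 0, "claw": 0}, {"tx": 0, "ty": 0, "tz": 0, "rx": 0, "ry": 0, "rz": 0, "claw": 0}, {"tx": 0, "ty": 0, "tz": 0, "rx": 0, "ry": 0, "rz": 0, "claw": 0}])

```text
time_s: 10.9
ee_pos: [478.2, 375.3, 77.3]
ee_rot: [-0.001, 0.986, 0.169, 0.001]
contact_force: [-3.4, 1.1, 5.9]
width: 7.9
gripper_force: 98.2
```

Request:
step_arm(squeeze=100, targets=[{"tx": 0, "ty": 0, "tz": 0, "rx": 0, "ry": 0, "rz": 0, "claw": 50}, {"tx": 0, "ty": 0, "tz": 0, "rx": 0, "ry": 0, "rz": 0, "claw": 50}, {"tx": 0, "ty": 0, "tz": 0, "rx": 0, "ry": 0, "rz": 0, "claw": 50}, {"tx": 0, "ty": 0, "tz": 0, "rx": 0, "ry": 0, "rz": 0, "claw": 50}, {"tx": 0, "ty": 0, "tz": 0.3, "rx": 0, "ry": 0, "rz": 0, "claw": 60}, {"tx": 0, "ty": 0, "tz": 0.6, "rx": 0, "ry": 0, "rz": 0, "claw": 80}, {"tx": 0, "ty": 0, "tz": 0.7, "rx": 0, "ry": 0, "rz": 0, "claw": 80}, {"tx": 0, "ty": 0, "tz": 0.7, "rx": 0, "ry": 0, "rz": 0, "claw": 80}, {"tx": 0, "ty": 0, "tz": 0.7, "rx": 0, "ry": 0, "rz": 0, "claw": 80}])

```text
time_s: 11.8
ee_pos: [477.8, 374.5, 227.5]
ee_rot: [0.0, 0.986, 0.169, 0.0]
contact_force: [-0.3, 0.2, -0.0]
width: 80.2
gripper_force: 0.0
```

Request:
step_arm(targets=[{"tx": -0.037, "ty": -0.764, "tz": 0, "rx": 0, "ry": 0, "rz": 0.84, "claw": 80}, {"tx": -0.037, "ty": -0.764, "tz": 0, "rx": 0, "ry": 0, "rz": 0.84, "claw": 80}, {"tx": -0.037, "ty": -0.764, "tz": 0, "rx": 0, "ry": 0, "rz": 0.84, "claw": 80}, {"tx": -0.037, "ty": -0.764, "tz": 0, "rx": 0, "ry": 0, "rz": 0.84, "claw": 80}, {"tx": -0.037, "ty": -0.764, "tz": 0, "rx": 0, "ry": 0, "rz": 0.84, "claw": 80}, {"tx": -0.037, "ty": -0.764, "tz": 0, "rx": 0, "ry": 0, "rz": 0.84, "claw": 80}, {"tx": -0.037, "ty": -0.764, "tz": 0, "rx": 0, "ry": 0, "rz": 0.84, "claw": 80}, {"tx": -0.037, "ty": -0.764, "tz": 0, "rx": 0, "ry": 0, "rz": 0.84, "claw": 80}, {"tx": -0.037, "ty": -0.764, "tz": 0, "rx": 0, "ry": 0, "rz": 0.84, "claw": 80}, {"tx": -0.037, "ty": -0.764, "tz": 0, "rx": 0, "ry": 0, "rz": 0.84, "claw": 80}, {"tx": -0.037, "ty": -0.764, "tz": 0, "rx": 0, "ry": 0, "rz": 0.84, "claw": 80}, {"tx": -0.037, "ty": -0.764, "tz": 0, "rx": 0, "ry": 0, "rz": 0.84, "claw": 80}, {"tx": -0.037, "ty": -0.764, "tz": 0, "rx": 0, "ry": 0, "rz": 0.84, "claw": 80}, {"tx": -0.037, "ty": -0.764, "tz": 0, "rx": 0, "ry": 0, "rz": 0.84, "claw": 80}, {"tx": 0, "ty": 0, "tz": 0, "rx": 0, "ry": 0, "rz": 0, "claw": 80}, {"tx": 0, "ty": 0, "tz": 0, "rx": 0, "ry": 0, "rz": 0, "claw": 80}])

```text
time_s: 13.4
ee_pos: [451.9, -160.5, 226.0]
ee_rot: [-0.0, 0.708, 0.707, 0.0]
contact_force: [0.4, 0.8, -1.0]
width: 80.0
gripper_force: 0.0
```

```bash
python3 - <<'E'
from h import *
s=robot.observe(); print(s['ee_pos'],s['width'])
im,m=snap('wrist','w7.png'); np.save('w7.npy',m,allow_pickle=True); t,_=snap('top','top7.png')
a=cv2.resize(im,(560,420),interpolation=cv2.INTER_CUBIC)
b=cv2.resize(t[170:240,90:170],(240,210),interpolation=cv2.INTER_CUBIC)
o=np.zeros((420,800,3),np.uint8);o[:,:560]=a;o[:210,560:]=b
cv2.imwrite('pics/w7b.png',o)
print(proj(m,[[453,-160,90],[453,-160,52]])*560/512)
E
```

```text
[ 451.86257328 -160.47150926  225.95238963] 79.96309598839858
[[280.94099617 197.2610361 ]
 [280.85541559 187.793461  ]]
```

View pics/w7b.png

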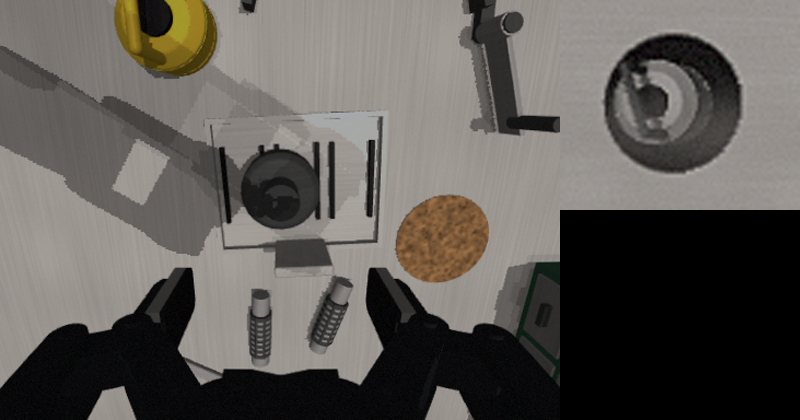

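Inset: the canister stands concentric on the mat once parallax is allowed for. Wrist part: deadweight body circle centred at (280,189), on the prediction. Tray corners are (206,119), (388,112), (379,241) and (222,248), and the gauges run (261,291)-(260,366) and (346,281)-(319,353). I'll descend over the stem in stages.

Request:
step_arm(squeeze=110, targets=[{"tx": 0.02, "ty": 0, "tz": -0.5, "rx": 0, "ry": 0, "rz": 0, "claw": 75}, {"tx": 0, "ty": 0, "tz": -0.5, "rx": 0, "ry": 0, "rz": 0, "claw": 75}, {"tx": 0, "ty": 0, "tz": -0.5, "rx": 0, "ry": 0, "rz": 0, "claw": 75}, {"tx": 0, "ty": 0, "tz": -0.5, "rx": 0, "ry": 0, "rz": 0, "claw": 75}, {"tx": 0, "ty": 0, "tz": -0.5, "rx": 0, "ry": 0, "rz": 0, "claw": 75}, {"tx": 0, "ty": 0, "tz": -0.5, "rx": 0, "ry": 0, "rz": 0, "claw": 75}, {"tx": 0, "ty": 0, "tz": -0.16, "rx": 0, "ry": 0, "rz": 0, "claw": 75}, {"tx": 0, "ty": 0, "tz": -0.1, "rx": 0, "ry": 0, "rz": 0, "claw": 75}, {"tx": 0, "ty": 0, "tz": 0, "rx": 0, "ry": 0, "rz": 0, "claw": 75}])

```text
time_s: 14.4
ee_pos: [453.3, -159.9, 63.5]
ee_rot: [0.0, 0.707, 0.708, 0.0]
contact_force: [0.8, -0.6, -0.7]
width: 75.3
gripper_force: 0.0
```

```bash
python3 - <<'E'
from h import *
s=robot.observe(); print(s['ee_pos'],s['contact_force'],s['width'])
m=np.load('w7.npy',allow_pickle=True).item()
P=lambda c,z: on(m,[(np.array(c)+.5)/1.09375-.5],z)[0].round(1)
for n,c,z in[('c1',(206,119),14),('c2',(388,112),14),('c3',(379,241),14),('c4',(222,248),14),('g2a',(261,291),13),('g2b',(260,366),13),('g1a',(346,281),13),('g1b',(319,353),13),('pad',(443,238),0),('post',(556,124),95),('hinge',(512,22),70),('rib1a',(223,148),12),('rib1b',(229,222),12),('rib2a',(317,143),12),('rib2b',(318,218),12),('rib3a',(332,142),12),('rib3b',(332,218),12),('rib4a',(371,141),12),('rib4b',(370,216),12),('pl a',(276,275),80),('pl b',(332,275),80)]: print(n,P(c,z))
im,_=snap('wrist','w8.png'); cv2.imwrite('pics/w8b.png',im[60:,:])
E
```

```text
[ 453.32939564 -159.91160329   63.49971996] [ 0.77692946 -0.64433947 -0.70522442] 75.2689114275446
c1 [371.8 -92.1  14. ]
c2 [569.  -84.6  14. ]
c3 [ 572.4 -235.1   14. ]
c4 [ 381.1 -244.    14. ]
g2a [ 427.5 -304.4   13. ]
g2b [ 423.6 -425.4   13. ]
g1a [ 535.7 -290.2   13. ]
g1b [ 505.7 -402.8   13. ]
pad [ 659.1 -237.2    0. ]
post [694.6 -91.7  95. ]
hinge [655.5  -6.1  70. ]
rib1a [ 388.4 -123.6   12. ]
rib1b [ 391.  -211.1   12. ]
rib2a [ 493.2 -118.3   12. ]
rib2b [ 497.2 -206.1   12. ]
rib3a [ 509.8 -117.2   12. ]
rib3b [ 513.9 -206.1   12. ]
rib4a [ 553.3 -115.9   12. ]
rib4b [ 559.2 -203.7   12. ]
pl a [ 447.9 -245.    80. ]
pl b [ 505.4 -245.2   80. ]
```

Request:
step_arm(squeeze=110, targets=[{"tx": 0, "ty": 0, "tz": -0.08, "rx": 0, "ry": 0, "rz": 0, "claw": 75}, {"tx": 0, "ty": 0, "tz": -0.08, "rx": 0, "ry": 0, "rz": 0, "claw": 75}, {"tx": 0, "ty": 0, "tz": 0, "rx": 0, "ry": 0, "rz": 0, "claw": 75}])

```text
time_s: 14.75
ee_pos: [452.9, -160.1, 54.8]
ee_rot: [-0.0, 0.707, 0.707, -0.0]
contact_force: [0.1, -0.3, -0.1]
width: 74.9
gripper_force: 0.0
```

View pics/w8b.png

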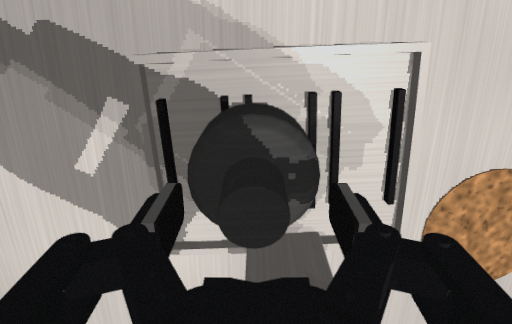

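The stem is centred between the open pads and nothing touches. I'll go 8 mm lower, then grip.

Request:
step_arm(squeeze=110, targets=[{"tx": 0, "ty": 0, "tz": -0.08, "rx": 0, "ry": 0, "rz": 0, "claw": 75}, {"tx": 0, "ty": 0, "tz": -0.08, "rx": 0, "ry": 0, "rz": 0, "claw": 75}, {"tx": 0, "ty": 0, "tz": 0, "rx": 0, "ry": 0, "rz": 0, "claw": 0}, {"tx": 0, "ty": 0, "tz": 0, "rx": 0, "ry": 0, "rz": 0, "claw": 0}, {"tx": 0, "ty": 0, "tz": 0, "rx": 0, "ry": 0, "rz": 0, "claw": 0}, {"tx": 0, "ty": 0, "tz": 0, "rx": 0, "ry": 0, "rz": 0, "claw": 0}, {"tx": 0, "ty": 0, "tz": 0, "rx": 0, "ry": 0, "rz": 0, "claw": 0}])

```text
time_s: 15.45
ee_pos: [452.5, -160.2, 47.7]
ee_rot: [-0.0, 0.707, 0.708, -0.0]
contact_force: [-5.5, 1.0, 10.0]
width: 34.4
gripper_force: 109.1
```

Request:
step_arm(squeeze=115, targets=[{"tx": 0, "ty": 0, "tz": 0.15, "rx": 0, "ry": 0, "rz": 0, "claw": 0}, {"tx": 0, "ty": 0, "tz": 0.25, "rx": 0, "ry": 0, "rz": 0, "claw": 0}, {"tx": 0, "ty": 0, "tz": 0.25, "rx": 0, "ry": 0, "rz": 0, "claw": 0}, {"tx": 0, "ty": 0, "tz": 0.25, "rx": 0, "ry": 0, "rz": 0, "claw": 0}, {"tx": 0.4, "ty": 0, "tz": 0, "rx": 0, "ry": 0, "rz": 0, "claw": 0}, {"tx": 0.4, "ty": 0, "tz": 0, "rx": 0, "ry": 0, "rz": 0, "claw": 0}, {"tx": 0.4, "ty": -0.1, "tz": 0, "rx": 0, "ry": 0, "rz": 0, "claw": 0}, {"tx": 0.4, "ty": -0.2, "tz": 0, "rx": 0, "ry": 0, "rz": 0, "claw": 0}, {"tx": 0.4, "ty": -0.2, "tz": 0, "rx": 0, "ry": 0, "rz": 0, "claw": 0}, {"tx": 0.4, "ty": -0.2, "tz": 0, "rx": 0, "ry": 0, "rz": 0, "claw": 0}, {"tx": 0.4, "ty": -0.2, "tz": 0, "rx": 0, "ry": 0, "rz": 0, "claw": 0}, {"tx": 0.4, "ty": -0.2, "tz": 0, "rx": 0, "ry": 0, "rz": 0, "claw": 0}, {"tx": 0.4, "ty": -0.2, "tz": 0, "rx": 0, "ry": 0, "rz": 0, "claw": 0}, {"tx": 0.4, "ty": -0.2, "tz": 0, "rx": 0, "ry": 0, "rz": 0, "claw": 0}, {"tx": 0.09, "ty": -0.08, "tz": 0, "rx": 0, "ry": 0, "rz": 0, "claw": 0}, {"tx": 0, "ty": 0, "tz": 0, "rx": 0, "ry": 0, "rz": 0, "claw": 0}])

```text
time_s: 17.05
ee_pos: [657.1, -239.2, 90.8]
ee_rot: [-0.001, 0.707, 0.707, -0.0]
contact_force: [-1.1, 0.2, -7.2]
width: 33.8
gripper_force: 116.7
```

Request:
step_arm(squeeze=115, targets=[{"tx": 0, "ty": 0, "tz": -0.3, "rx": 0, "ry": 0, "rz": 0, "claw": 0}, {"tx": 0, "ty": 0, "tz": -0.3, "rx": 0, "ry": 0, "rz": 0, "claw": 0}, {"tx": 0, "ty": 0, "tz": -0.3, "rx": 0, "ry": 0, "rz": 0, "claw": 0}, {"tx": 0, "ty": 0, "tz": -0.14, "rx": 0, "ry": 0, "rz": 0, "claw": 0}, {"tx": 0, "ty": 0, "tz": -0.04, "rx": 0, "ry": 0, "rz": 0, "claw": 0}, {"tx": 0, "ty": 0, "tz": 0, "rx": 0, "ry": 0, "rz": 0, "claw": 0}, {"tx": 0, "ty": 0, "tz": 0, "rx": 0, "ry": 0, "rz": 0, "claw": 0}])

```text
time_s: 17.75
ee_pos: [657.9, -239.3, 38.8]
ee_rot: [0.001, 0.707, 0.707, 0.0]
contact_force: [0.5, 0.1, -6.4]
width: 34.0
gripper_force: 116.5
```

Request:
step_arm(targets=[{"tx": 0, "ty": 0, "tz": -0.03, "rx": 0, "ry": 0, "rz": 0, "claw": 0}, {"tx": 0, "ty": 0, "tz": -0.02, "rx": 0, "ry": 0, "rz": 0, "claw": 0}, {"tx": 0, "ty": 0, "tz": 0, "rx": 0, "ry": 0, "rz": 0, "claw": 0}, {"tx": 0, "ty": 0, "tz": 0, "rx": 0, "ry": 0, "rz": 0, "claw": 0}])

```text
time_s: 18.15
ee_pos: [657.7, -239.3, 36.2]
ee_rot: [0.0, 0.707, 0.707, 0.0]
contact_force: [-2.6, 0.4, -1.4]
width: 34.1
gripper_force: 117.0
```

Request:
step_arm(squeeze=70, targets=[{"tx": 0, "ty": 0, "tz": 0, "rx": 0, "ry": 0, "rz": 0, "claw": 70}, {"tx": 0, "ty": 0, "tz": 0, "rx": 0, "ry": 0, "rz": 0, "claw": 70}, {"tx": 0, "ty": 0, "tz": 0, "rx": 0, "ry": 0, "rz": 0, "claw": 70}, {"tx": 0, "ty": 0, "tz": 0, "rx": 0, "ry": 0, "rz": 0, "claw": 70}, {"tx": 0, "ty": 0, "tz": 0.3, "rx": 0, "ry": 0, "rz": 0, "claw": 70}, {"tx": 0, "ty": 0, "tz": 0.8, "rx": 0, "ry": 0, "rz": 0, "claw": 60}, {"tx": 0, "ty": 0, "tz": 0.8, "rx": 0, "ry": 0, "rz": 0, "claw": 60}, {"tx": -0.47, "ty": -0.367, "tz": 0, "rx": 0, "ry": 0, "rz": -0.437, "claw": 60}, {"tx": -0.47, "ty": -0.367, "tz": 0, "rx": 0, "ry": 0, "rz": -0.437, "claw": 60}, {"tx": -0.47, "ty": -0.367, "tz": 0, "rx": 0, "ry": 0, "rz": -0.437, "claw": 60}, {"tx": -0.47, "ty": -0.367, "tz": 0, "rx": 0, "ry": 0, "rz": -0.437, "claw": 60}, {"tx": -0.47, "ty": -0.367, "tz": 0, "rx": 0, "ry": 0, "rz": -0.437, "claw": 60}, {"tx": -0.47, "ty": -0.367, "tz": 0, "rx": 0, "ry": 0, "rz": -0.437, "claw": 60}, {"tx": 0, "ty": 0, "tz": 0, "rx": 0, "ry": 0, "rz": 0, "claw": 60}, {"tx": 0, "ty": 0, "tz": 0, "rx": 0, "ry": 0, "rz": 0, "claw": 60}])

```text
time_s: 19.65
ee_pos: [516.7, -349.6, 131.8]
ee_rot: [0.001, 0.797, 0.604, 0.0]
contact_force: [-0.2, 0.4, 0.1]
width: 60.3
gripper_force: 0.0
```

```bash
python3 - <<'E'
from h import *
s=robot.observe(); print(s['ee_pos'],s['contact_force'],s['width'])
im,m=snap('wrist','w9.png')
cv2.imwrite('pics/w9b.png',cv2.resize(im,(800,600),interpolation=cv2.INTER_CUBIC)); np.save('w9.npy',m,allow_pickle=True)
g=cv2.cvtColor(im,cv2.COLOR_BGR2GRAY)
print(proj(m,[[516.5,-349,14],[535,-290,13],[504,-400,13],[424,-368,14]]))
E
```

```text
[ 516.71871461 -349.57448253  131.75651287] [-0.15185497  0.43090867  0.07563797] 60.27497099796853
[[255.02408427 185.28851504]
 [257.05963817 117.9130001 ]
 [256.83079606 235.49847021]
 [170.45710188 227.37993367]]
```

View pics/w9b.png

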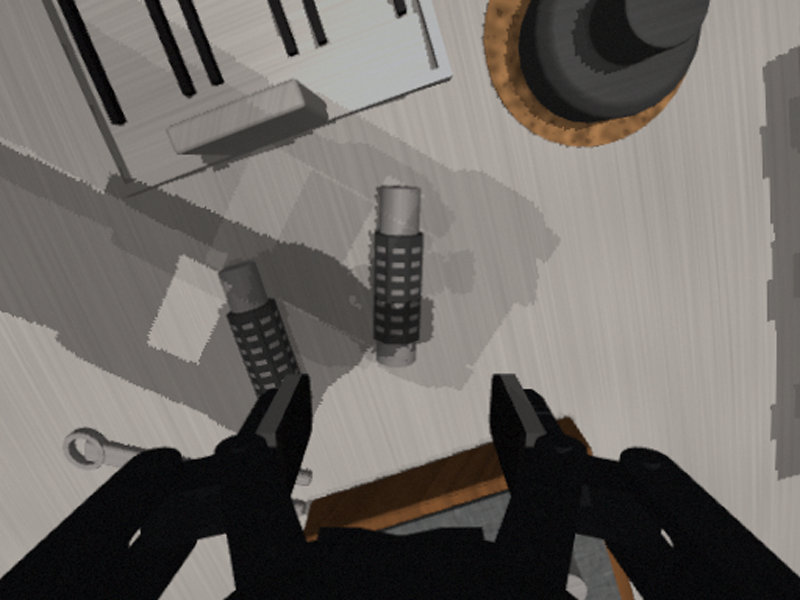

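Gauge 1's handle is centred at (398,288), right on the prediction and aligned with the jaws. The deadweight stands on the pad, top right. Descending.

Request:
step_arm(targets=[{"tx": 0, "ty": 0, "tz": -0.6, "rx": 0, "ry": 0, "rz": 0, "claw": 60}, {"tx": 0, "ty": 0, "tz": -0.6, "rx": 0, "ry": 0, "rz": 0, "claw": 60}, {"tx": 0, "ty": 0, "tz": -0.6, "rx": 0, "ry": 0, "rz": 0, "claw": 60}, {"tx": 0, "ty": 0, "tz": -0.5, "rx": 0, "ry": 0, "rz": 0, "claw": 60}, {"tx": 0, "ty": 0, "tz": -0.1, "rx": 0, "ry": 0, "rz": 0, "claw": 60}, {"tx": 0, "ty": 0, "tz": -0.1, "rx": 0, "ry": 0, "rz": 0, "claw": 60}, {"tx": 0, "ty": 0, "tz": 0, "rx": 0, "ry": 0, "rz": 0, "claw": 60}])

```text
time_s: 20.4
ee_pos: [517.2, -349.2, 6.4]
ee_rot: [0.001, 0.797, 0.604, 0.0]
contact_force: [0.2, -1.3, 0.5]
width: 60.1
gripper_force: 0.0
```

Request:
step_arm(squeeze=60, targets=[{"tx": 0, "ty": 0, "tz": -0.1, "rx": 0, "ry": 0, "rz": 0, "claw": 60}, {"tx": 0, "ty": 0, "tz": -0.1, "rx": 0, "ry": 0, "rz": 0, "claw": 60}, {"tx": 0, "ty": 0, "tz": 0, "rx": 0, "ry": 0, "rz": 0, "claw": 0}, {"tx": 0, "ty": 0, "tz": 0, "rx": 0, "ry": 0, "rz": 0, "claw": 0}, {"tx": 0, "ty": 0, "tz": 0, "rx": 0, "ry": 0, "rz": 0, "claw": 0}, {"tx": 0, "ty": 0, "tz": 0, "rx": 0, "ry": 0, "rz": 0, "claw": 0}, {"tx": 0, "ty": 0, "tz": 0, "rx": 0, "ry": 0, "rz": 0, "claw": 0}])

```text
time_s: 21.1
ee_pos: [516.7, -349.4, -4.0]
ee_rot: [0.0, 0.797, 0.604, 0.0]
contact_force: [0.3, -0.1, 3.8]
width: 26.8
gripper_force: 59.5
```

Request:
step_arm(squeeze=90, targets=[{"tx": 0, "ty": 0, "tz": 0.2, "rx": 0, "ry": 0, "rz": 0, "claw": 0}, {"tx": 0, "ty": 0, "tz": 0.4, "rx": 0, "ry": 0, "rz": 0, "claw": 0}, {"tx": 0, "ty": 0, "tz": 0.4, "rx": 0, "ry": 0, "rz": 0, "claw": 0}, {"tx": 0.45, "ty": 0, "tz": 0, "rx": 0, "ry": 0, "rz": 0, "claw": 0}, {"tx": 0.45, "ty": 0, "tz": 0, "rx": 0, "ry": 0, "rz": 0, "claw": 0}, {"tx": 0, "ty": 0.635, "tz": 0, "rx": 0, "ry": 0, "rz": 0.5, "claw": 0}, {"tx": 0, "ty": 0.635, "tz": 0, "rx": 0, "ry": 0, "rz": 0.5, "claw": 0}, {"tx": 0, "ty": 0.635, "tz": 0, "rx": 0, "ry": 0, "rz": 0.5, "claw": 0}, {"tx": 0, "ty": 0.635, "tz": 0, "rx": 0, "ry": 0, "rz": 0.5, "claw": 0}, {"tx": 0, "ty": 0.635, "tz": 0, "rx": 0, "ry": 0, "rz": 0.5, "claw": 0}, {"tx": 0, "ty": 0.635, "tz": 0, "rx": 0, "ry": 0, "rz": 0.5, "claw": 0}, {"tx": -0.27, "ty": 0, "tz": 0, "rx": 0, "ry": 0, "rz": 0, "claw": 0}, {"tx": -0.27, "ty": 0, "tz": 0, "rx": 0, "ry": 0, "rz": 0, "claw": 0}, {"tx": 0, "ty": 0, "tz": 0, "rx": 0, "ry": 0, "rz": 0, "claw": 0}, {"tx": 0, "ty": 0, "tz": 0, "rx": 0, "ry": 0, "rz": 0, "claw": 0}])

```text
time_s: 22.6
ee_pos: [534.9, -159.0, 46.0]
ee_rot: [0.0, 0.693, 0.721, 0.0]
contact_force: [0.1, 0.5, -1.5]
width: 26.0
gripper_force: 89.1
```

```bash
python3 - <<'E'
from h import *
s=robot.observe(); print(s['ee_pos'],s['ee_rot'],s['contact_force'],s['width'])
# is the tray where it was? compare top image rib positions with prior by phase correlation / template matching
im,t=snap('top','top10.png'); a=cv2.imread('pics/top0.png')
w,mw=snap('wrist','w10.png'); np.save('w10.npy',mw,allow_pickle=True)
g=cv2.cvtColor(w,cv2.COLOR_BGR2GRAY)
# front rim/ribs: predicted pixel of tray features
o=np.array([472.7,-165,0]);ex=np.array([-.042,.999,0]);ey=np.array([-.999,-.042,0])
for n,x,y,z in[('rib-22.5 front',48.5,-22.5,12),('rib-39.5 front',48.5,-39.5,12),('rib22.5f',48.5,22.5,12),('rib39.5f',48.5,39.5,12),('rib84.5f',48.5,84.5,12),('rib-84.5f',48.5,-84.5,12),('c front-',80,-100,14),('c front+',80,100,14)]:
    p=proj(mw,[o+ex*x+ey*y+[0,0,z]])[0]; u,v=int(round(p[0])),int(round(p[1]))
    row=g[min(v+8,383),max(0,u-12):u+13] if 0<=v<376 else []
    print(n,p.round(1),list(map(int,row)))
E
```

```text
[ 534.9068856  -158.98387238   45.99535122] [2.76092467e-04 6.92785262e-01 7.21143874e-01 1.31877668e-04] [ 0.08002571  0.47949267 -1.49885452] 25.959710204202175
rib-22.5 front [191.6 153.3] [95, 95, 96, 95, 95, 95, 94, 85, 12, 13, 12, 15, 11, 12, 9, 15, 7, 27, 67, 95, 94, 95, 94, 95, 94]
rib-39.5 front [218.6 153.2] [94, 95, 94, 94, 95, 96, 96, 77, 16, 7, 11, 9, 11, 13, 15, 10, 32, 74, 96, 96, 96, 95, 96, 94, 79]
rib22.5f [121.3 153.8] [145, 95, 94, 95, 95, 95, 94, 94, 73, 33, 15, 13, 12, 10, 8, 10, 14, 9, 12, 9, 7, 28, 89, 92, 93]
rib39.5f [ 95.3 154. ] [104, 105, 116, 167, 167, 166, 167, 167, 139, 71, 18, 21, 24, 20, 19, 20, 16, 10, 8, 13, 6, 10, 51, 129, 165]
rib84.5f [ 28.8 154.8] [75, 74, 75, 73, 73, 73, 74, 73, 93, 54, 4, 12, 14, 7, 11, 7, 8, 12, 8, 10, 11, 8, 8, 11, 19]
rib-84.5f [290.2 153.1] [121, 119, 109, 92, 91, 97, 73, 26, 27, 35, 35, 40, 44, 44, 40, 89, 176, 211, 203, 191, 182, 145, 99, 97, 94]
c front- [318.3 101. ] [220, 220, 221, 221, 221, 221, 221, 220, 221, 221, 220, 217, 201, 200, 197, 200, 202, 205, 201, 199, 201, 200, 200, 202, 207]
c front+ [ -6.8 105.6] [93, 92, 93, 94, 91, 92]
```

The tray ribs are where predicted, to within about 1 mm. Lowering the gauge in and releasing.

Request:
step_arm(squeeze=90, targets=[{"tx": 0, "ty": 0, "tz": -0.3, "rx": 0, "ry": 0, "rz": 0, "claw": 0}, {"tx": 0, "ty": 0, "tz": -0.3, "rx": 0, "ry": 0, "rz": 0, "claw": 0}, {"tx": 0, "ty": 0, "tz": -0.2, "rx": 0, "ry": 0, "rz": 0, "claw": 0}, {"tx": 0, "ty": 0, "tz": -0.08, "rx": 0, "ry": 0, "rz": 0, "claw": 0}, {"tx": 0, "ty": 0, "tz": 0, "rx": 0, "ry": 0, "rz": 0, "claw": 0}, {"tx": 0, "ty": 0, "tz": 0, "rx": 0, "ry": 0, "rz": 0, "claw": 0}])

```text
time_s: 23.3
ee_pos: [535.1, -158.9, 4.1]
ee_rot: [0.001, 0.692, 0.721, 0.0]
contact_force: [-10.5, 4.2, 25.4]
width: 25.7
gripper_force: 108.7
```

The fingertips rest on the ribs, with the gauge about 4 mm above the floor. I'll ease up slightly and release.

Request:
step_arm(squeeze=60, targets=[{"tx": 0, "ty": 0, "tz": 0.03, "rx": 0, "ry": 0, "rz": 0, "claw": 0}, {"tx": 0, "ty": 0, "tz": 0, "rx": 0, "ry": 0, "rz": 0, "claw": 44}, {"tx": 0, "ty": 0, "tz": 0, "rx": 0, "ry": 0, "rz": 0, "claw": 44}, {"tx": 0, "ty": 0, "tz": 0, "rx": 0, "ry": 0, "rz": 0, "claw": 44}, {"tx": 0, "ty": 0, "tz": 0.1, "rx": 0, "ry": 0, "rz": 0, "claw": 44}, {"tx": 0, "ty": 0, "tz": 0.5, "rx": 0, "ry": 0, "rz": 0, "claw": 44}, {"tx": 0, "ty": 0, "tz": 0.8, "rx": 0, "ry": 0, "rz": 0, "claw": 60}, {"tx": 0, "ty": 0, "tz": 0.8, "rx": 0, "ry": 0, "rz": 0, "claw": 60}, {"tx": 0, "ty": 0, "tz": 0.4, "rx": 0, "ry": 0, "rz": 0, "claw": 60}, {"tx": 0, "ty": 0, "tz": 0, "rx": 0, "ry": 0, "rz": 0, "claw": 60}, {"tx": 0, "ty": 0, "tz": 0, "rx": 0, "ry": 0, "rz": 0, "claw": 60}])

```text
time_s: 24.4
ee_pos: [534.3, -158.6, 132.8]
ee_rot: [-0.0, 0.693, 0.721, -0.0]
contact_force: [0.2, -0.5, -1.0]
width: 60.2
gripper_force: 0.0
```

```bash
cat > chk.py <<'E'
# tray pose from rib ends; gauge centre by metal/dark segmentation is left to the eye: print rows of intensity across tray y
import sys
from h import *
s=robot.observe(); print(s['ee_pos'].round(1),s['contact_force'].round(1),s['width'])
im,m=snap('wrist',sys.argv[1]); g=cv2.cvtColor(im,cv2.COLOR_BGR2GRAY)
o=np.array([float(sys.argv[2]),float(sys.argv[3]),0]);th=np.radians(float(sys.argv[4]))
ex=np.array([np.cos(th),np.sin(th),0]);ey=np.array([-np.sin(th),np.cos(th),0])
for X in(42,20,0):
  for z in(12,):
    ys=np.arange(-104,105,2); p=proj(m,[o+ex*X+ey*y+[0,0,z] for y in ys]).round().astype(int)
    v=[int(g[q[1],q[0]]) if 0<=q[1]<384 and 0<=q[0]<512 else -1 for q in p]
    print('x',X,' '.join(f'{y}:{k}' for y,k in zip(ys,v)))
E
python3 chk.py w11.png 472.7 -165 92.4
```

```text
[ 534.3 -158.6  132.8] [ 0.2 -0.5 -1. ] 60.15689760740537
x 42 -104:152 -102:154 -100:164 -98:165 -96:157 -94:129 -92:104 -90:159 -88:159 -86:50 -84:32 -82:28 -80:84 -78:158 -76:153 -74:90 -72:105 -70:126 -68:143 -66:151 -64:157 -62:153 -60:145 -58:124 -56:115 -54:102 -52:78 -50:85 -48:153 -46:154 -44:153 -42:101 -40:24 -38:25 -36:131 -34:152 -32:152 -30:151 -28:152 -26:150 -24:21 -22:13 -20:32 -18:83 -16:83 -14:83 -12:82 -10:82 -8:84 -6:83 -4:83 -2:81 0:83 2:82 4:82 6:94 8:96 10:95 12:95 14:96 16:96 18:84 20:5 22:15 24:8 26:96 28:97 30:96 32:95 34:96 36:9 38:7 40:12 42:25 44:83 46:85 48:81 50:82 52:83 54:146 56:146 58:145 60:147 62:147 64:146 66:147 68:146 70:147 72:147 74:149 76:147 78:115 80:8 82:6 84:14 86:7 88:74 90:96 92:62 94:63 96:101 98:101 100:102 102:109 104:114
x 20 -104:136 -102:143 -100:152 -98:154 -96:151 -94:117 -92:79 -90:151 -88:152 -86:27 -84:26 -82:28 -80:126 -78:118 -76:81 -74:91 -72:78 -70:54 -68:57 -66:57 -64:50 -62:59 -60:58 -58:57 -56:48 -54:86 -52:93 -50:62 -48:90 -46:104 -44:145 -42:120 -40:13 -38:11 -36:73 -34:80 -32:80 -30:81 -28:80 -26:51 -24:14 -22:12 -
[... 408 characters left out ...]
9 -102:153 -100:159 -98:165 -96:164 -94:93 -92:97 -90:140 -88:166 -86:26 -84:26 -82:19 -80:131 -78:120 -76:29 -74:41 -72:50 -70:29 -68:30 -66:70 -64:73 -62:72 -60:71 -58:32 -56:28 -54:47 -52:32 -50:29 -48:70 -46:82 -44:83 -42:30 -40:10 -38:10 -36:69 -34:81 -32:82 -30:83 -28:80 -26:53 -24:7 -22:6 -20:49 -18:81 -16:82 -14:81 -12:81 -10:81 -8:82 -6:83 -4:87 -2:81 0:82 2:82 4:83 6:81 8:81 10:82 12:82 14:81 16:84 18:53 20:9 22:8 24:7 26:82 28:93 30:109 32:113 34:108 36:8 38:13 40:14 42:57 44:119 46:119 48:119 50:118 52:119 54:118 56:119 58:118 60:119 62:118 64:120 66:117 68:123 70:181 72:182 74:182 76:182 78:165 80:6 82:7 84:19 86:22 88:119 90:179 92:75 94:75 96:117 98:174 100:176 102:176 104:173
```

Gauge 1 lies centred at tray y≈-62 between its ribs. Now gauge 2.

Request:
step_arm(squeeze=90, targets=[{"tx": -0.367, "ty": -0.698, "tz": 0, "rx": 0, "ry": 0, "rz": -0.114, "claw": 60}, {"tx": -0.367, "ty": -0.698, "tz": 0, "rx": 0, "ry": 0, "rz": -0.114, "claw": 60}, {"tx": -0.367, "ty": -0.698, "tz": 0, "rx": 0, "ry": 0, "rz": -0.114, "claw": 60}, {"tx": -0.367, "ty": -0.698, "tz": 0, "rx": 0, "ry": 0, "rz": -0.114, "claw": 60}, {"tx": -0.367, "ty": -0.698, "tz": 0, "rx": 0, "ry": 0, "rz": -0.114, "claw": 60}, {"tx": -0.367, "ty": -0.698, "tz": 0, "rx": 0, "ry": 0, "rz": -0.114, "claw": 60}, {"tx": 0, "ty": 0, "tz": 0, "rx": 0, "ry": 0, "rz": 0, "claw": 60}, {"tx": 0, "ty": 0, "tz": 0, "rx": 0, "ry": 0, "rz": 0, "claw": 60}])

```text
time_s: 25.25
ee_pos: [423.8, -368.0, 131.7]
ee_rot: [-0.001, 0.718, 0.696, 0.0]
contact_force: [-0.1, 0.1, 0.1]
width: 60.0
gripper_force: 0.0
```

```bash
python3 - <<'E'
from h import *
s=robot.observe(); print(s['ee_pos'].round(1))
im,m=snap('wrist','w12.png'); g=cv2.cvtColor(im,cv2.COLOR_BGR2GRAY)
c=np.array([424,-368,14.]);th=np.radians(88.3);ex=np.array([np.cos(th),np.sin(th),0]);ey=np.array([-np.sin(th),np.cos(th),0])
for X in(45,20,-20):
    ys=np.arange(-36,37,3); p=proj(m,[c+ex*X+ey*y for y in ys]).round().astype(int)
    print('x',X,p[0],' '.join(f'{y}:{g[q[1],q[0]]}' for y,q in zip(ys,p) if 0<=q[1]<384))
xs=np.arange(-60,80,4);p=proj(m,[c+ex*x+[0,0,10] for x in xs]).round().astype(int)
print(' '.join(f'{y}:{g[q[1],q[0]]}' for y,q in zip(xs,p) if 0<=q[1]<384))
E
```

```text
[ 423.8 -368.   131.7]
x 45 [296 138] -36:127 -33:125 -30:126 -27:127 -24:146 -21:144 -18:142 -15:143 -12:88 -9:113 -6:124 -3:135 0:132 3:106 6:89 9:69 12:72 15:126 18:129 21:126 24:129 27:127 30:129 33:130 36:129
x 20 [295 165] -36:126 -33:126 -30:125 -27:129 -24:127 -21:126 -18:122 -15:56 -12:45 -9:47 -6:52 -3:52 0:53 3:52 6:43 9:45 12:45 15:91 18:129 21:150 24:147 27:120 30:94 33:75 36:75
x -20 [293 206] -36:140 -33:140 -30:139 -27:143 -24:139 -21:140 -18:141 -15:101 -12:33 -9:36 -6:27 -3:66 0:66 3:37 6:24 9:34 12:23 15:81 18:82 21:74 24:77 27:75 30:75 33:75 36:77
-60:140 -56:142 -52:140 -48:138 -44:121 -40:121 -36:120 -32:109 -28:55 -24:78 -20:32 -16:66 -12:26 -8:66 -4:28 0:68 4:51 8:121 12:53 16:115 20:54 24:121 28:55 32:60 36:140 40:139 44:139 48:119 52:115 56:116 60:87 64:131 68:130 72:131 76:132
```

Gauge 2 is centred and aligned within 1–2 mm. Descend and grip.

Request:
step_arm(squeeze=90, targets=[{"tx": 0, "ty": 0, "tz": -0.6, "rx": 0, "ry": 0, "rz": 0, "claw": 60}, {"tx": 0, "ty": 0, "tz": -0.6, "rx": 0, "ry": 0, "rz": 0, "claw": 60}, {"tx": 0, "ty": 0, "tz": -0.6, "rx": 0, "ry": 0, "rz": 0, "claw": 60}, {"tx": 0, "ty": 0, "tz": -0.5, "rx": 0, "ry": 0, "rz": 0, "claw": 60}, {"tx": 0, "ty": 0, "tz": -0.2, "rx": 0, "ry": 0, "rz": 0, "claw": 60}, {"tx": 0, "ty": 0, "tz": -0.1, "rx": 0, "ry": 0, "rz": 0, "claw": 60}, {"tx": 0, "ty": 0, "tz": 0, "rx": 0, "ry": 0, "rz": 0, "claw": 60}, {"tx": 0, "ty": 0, "tz": 0, "rx": 0, "ry": 0, "rz": 0, "claw": 0}, {"tx": 0, "ty": 0, "tz": 0, "rx": 0, "ry": 0, "rz": 0, "claw": 0}, {"tx": 0, "ty": 0, "tz": 0, "rx": 0, "ry": 0, "rz": 0, "claw": 0}, {"tx": 0, "ty": 0, "tz": 0, "rx": 0, "ry": 0, "rz": 0, "claw": 0}, {"tx": 0, "ty": 0, "tz": 0, "rx": 0, "ry": 0, "rz": 0, "claw": 0}])

```text
time_s: 26.5
ee_pos: [424.8, -368.6, 4.5]
ee_rot: [0.001, 0.718, 0.696, -0.0]
contact_force: [-1.1, 2.8, 7.1]
width: 25.2
gripper_force: 88.8
```

Request:
step_arm(squeeze=90, targets=[{"tx": 0, "ty": 0, "tz": 0.2, "rx": 0, "ry": 0, "rz": 0, "claw": 0}, {"tx": 0, "ty": 0, "tz": 0.4, "rx": 0, "ry": 0, "rz": 0, "claw": 0}, {"tx": 0, "ty": 0, "tz": 0.4, "rx": 0, "ry": 0, "rz": 0, "claw": 0}, {"tx": -0.3, "ty": 0, "tz": 0, "rx": 0, "ry": 0, "rz": 0, "claw": 0}, {"tx": -0.3, "ty": 0, "tz": 0, "rx": 0, "ry": 0, "rz": 0, "claw": 0}, {"tx": 0, "ty": 0.682, "tz": 0, "rx": 0, "ry": 0, "rz": 0.114, "claw": 0}, {"tx": 0, "ty": 0.682, "tz": 0, "rx": 0, "ry": 0, "rz": 0.114, "claw": 0}, {"tx": 0, "ty": 0.682, "tz": 0, "rx": 0, "ry": 0, "rz": 0.114, "claw": 0}, {"tx": 0, "ty": 0.682, "tz": 0, "rx": 0, "ry": 0, "rz": 0.114, "claw": 0}, {"tx": 0, "ty": 0.682, "tz": 0, "rx": 0, "ry": 0, "rz": 0.114, "claw": 0}, {"tx": 0, "ty": 0.682, "tz": 0, "rx": 0, "ry": 0, "rz": 0.114, "claw": 0}, {"tx": 0.33, "ty": 0, "tz": 0, "rx": 0, "ry": 0, "rz": 0, "claw": 0}, {"tx": 0, "ty": 0, "tz": 0, "rx": 0, "ry": 0, "rz": 0, "claw": 0}, {"tx": 0, "ty": 0, "tz": 0, "rx": 0, "ry": 0, "rz": 0, "claw": 0}])

```text
time_s: 27.9
ee_pos: [410.9, -163.8, 53.5]
ee_rot: [0.0, 0.692, 0.721, -0.0]
contact_force: [-0.4, 0.6, -0.9]
width: 25.0
gripper_force: 89.1
```

```bash
python3 chk.py w13.png 472.7 -165 92.4
```

```text
[ 410.9 -163.8   53.5] [-0.4  0.6 -0.9] 25.003858357290493
x 42 -104:201 -102:198 -100:200 -98:201 -96:195 -94:73 -92:72 -90:74 -88:90 -86:28 -84:30 -82:153 -80:163 -78:171 -76:178 -74:177 -72:170 -70:162 -68:152 -66:140 -64:131 -62:114 -60:95 -58:86 -56:68 -54:70 -52:95 -50:95 -48:121 -46:119 -44:213 -42:206 -40:35 -38:35 -36:7 -34:9 -32:133 -30:216 -28:216 -26:217 -24:39 -22:35 -20:23 -18:8 -16:127 -14:184 -12:196 -10:196 -8:198 -6:197 -4:196 -2:197 0:197 2:197 4:198 6:197 8:197 10:197 12:197 14:180 16:180 18:180 20:164 22:34 24:34 26:12 28:97 30:179 32:180 34:180 36:179 38:37 40:37 42:24 44:98 46:94 48:122 50:129 52:120 54:151 56:160 58:146 60:146 62:147 64:144 66:136 68:126 70:118 72:112 74:101 76:83 78:99 80:100 82:50 84:16 86:14 88:81 90:97 92:98 94:73 96:95 98:95 100:96 102:93 104:96
x 20 -104:201 -102:202 -100:201 -98:200 -96:188 -94:74 -92:72 -90:73 -88:95 -86:70 -84:80 -82:83 -80:80 -78:82 -76:82 -74:81 -72:72 -70:48 -68:60 -66:61 -64:60 -62:60 -60:59 -58:59 -56:35 -54:67 -52:64 -50:33 -48:95 -46:105 -44:119 -42:100 -40:33 -38:30 -36:8 -34:4 -32:153 -30:208 -28:209 -26:184 
[... 441 characters left out ...]
200 -100:201 -98:201 -96:172 -94:71 -92:71 -90:72 -88:96 -86:136 -84:78 -82:83 -80:92 -78:88 -76:86 -74:96 -72:77 -70:58 -68:113 -66:144 -64:133 -62:128 -60:105 -58:59 -56:28 -54:29 -52:29 -50:36 -48:97 -46:97 -44:127 -42:43 -40:29 -38:29 -36:6 -34:4 -32:135 -30:210 -28:210 -26:185 -24:26 -22:28 -20:18 -18:7 -16:188 -14:185 -12:184 -10:185 -8:184 -6:185 -4:185 -2:186 0:185 2:184 4:186 6:187 8:186 10:186 12:186 14:186 16:186 18:186 20:149 22:24 24:27 26:47 28:124 30:186 32:185 34:111 36:111 38:14 40:9 42:50 44:61 46:62 48:49 50:37 52:34 54:37 56:38 58:35 60:38 62:39 64:34 66:37 68:37 70:36 72:33 74:35 76:34 78:35 80:33 82:15 84:11 86:12 88:96 90:98 92:96 94:73 96:94 98:94 100:94 102:93 104:91
```

Request:
step_arm(squeeze=90, targets=[{"tx": 0, "ty": 0, "tz": -0.3, "rx": 0, "ry": 0, "rz": 0, "claw": 0}, {"tx": 0, "ty": 0, "tz": -0.3, "rx": 0, "ry": 0, "rz": 0, "claw": 0}, {"tx": 0, "ty": 0, "tz": -0.2, "rx": 0, "ry": 0, "rz": 0, "claw": 0}, {"tx": 0, "ty": 0, "tz": -0.06, "rx": 0, "ry": 0, "rz": 0, "claw": 0}, {"tx": 0, "ty": 0, "tz": 0, "rx": 0, "ry": 0, "rz": 0, "claw": 0}, {"tx": 0, "ty": 0, "tz": 0, "rx": 0, "ry": 0, "rz": 0, "claw": 0}])

```text
time_s: 28.55
ee_pos: [411.1, -163.8, 10.5]
ee_rot: [0.0, 0.693, 0.721, 0.0]
contact_force: [-0.6, -0.9, -0.9]
width: 24.8
gripper_force: 89.1
```

Nothing is touching yet and there are about 2 mm to go. I'll lower those and release.

Request:
step_arm(squeeze=60, targets=[{"tx": 0, "ty": 0, "tz": -0.04, "rx": 0, "ry": 0, "rz": 0, "claw": 0}, {"tx": 0, "ty": 0, "tz": 0, "rx": 0, "ry": 0, "rz": 0, "claw": 0}, {"tx": 0, "ty": 0, "tz": 0, "rx": 0, "ry": 0, "rz": 0, "claw": 44}, {"tx": 0, "ty": 0, "tz": 0, "rx": 0, "ry": 0, "rz": 0, "claw": 44}, {"tx": 0, "ty": 0, "tz": 0, "rx": 0, "ry": 0, "rz": 0, "claw": 44}, {"tx": 0, "ty": 0, "tz": 0.1, "rx": 0, "ry": 0, "rz": 0, "claw": 44}, {"tx": 0, "ty": 0, "tz": 0.5, "rx": 0, "ry": 0, "rz": 0, "claw": 44}, {"tx": 0, "ty": 0, "tz": 0.8, "rx": 0, "ry": 0, "rz": 0, "claw": 60}, {"tx": 0, "ty": 0, "tz": 0.8, "rx": 0, "ry": 0, "rz": 0, "claw": 60}, {"tx": 0, "ty": 0, "tz": 0.4, "rx": 0, "ry": 0, "rz": 0, "claw": 60}, {"tx": 0, "ty": 0, "tz": 0, "rx": 0, "ry": 0, "rz": 0, "claw": 60}, {"tx": 0, "ty": 0, "tz": 0, "rx": 0, "ry": 0, "rz": 0, "claw": 60}])

```text
time_s: 29.75
ee_pos: [410.7, -163.4, 137.8]
ee_rot: [-0.0, 0.693, 0.721, -0.0]
contact_force: [0.4, -0.2, -0.2]
width: 60.0
gripper_force: 0.0
```

```bash
python3 chk.py w14.png 472.7 -165 92.4 | cut -c1-1300
```

```text
[ 410.7 -163.4  137.8] [ 0.4 -0.2 -0.2] 59.951000646169824
x 42 -104:169 -102:166 -100:175 -98:177 -96:164 -94:59 -92:59 -90:72 -88:111 -86:36 -84:28 -82:21 -80:34 -78:125 -76:140 -74:146 -72:152 -70:150 -68:143 -66:132 -64:123 -62:115 -60:103 -58:86 -56:69 -54:59 -52:80 -50:85 -48:99 -46:185 -44:184 -42:129 -40:36 -38:35 -36:8 -34:66 -32:173 -30:184 -28:186 -26:186 -24:41 -22:37 -20:26 -18:12 -16:88 -14:168 -12:168 -10:168 -8:167 -6:169 -4:167 -2:167 0:167 2:168 4:168 6:167 8:167 10:167 12:166 14:166 16:168 18:167 20:153 22:31 24:29 26:48 28:120 30:152 32:150 34:151 36:153 38:33 40:32 42:22 44:82 46:124 48:156 50:94 52:112 54:122 56:133 58:143 60:129 62:130 64:119 66:106 68:98 70:90 72:68 74:82 76:151 78:152 80:153 82:76 84:24 86:21 88:69 90:149 92:150 94:105 96:144 98:143 100:144 102:78 104:77
x 20 -104:170 -102:172 -100:174 -98:174 -96:175 -94:70 -92:60 -90:61 -88:111 -86:39 -84:30 -82:95 -80:94 -78:69 -76:100 -74:91 -72:106 -70:84 -68:70 -66:37 -64:92 -62:107 -60:108 -58:96 -56:49 -54:34 -52:44 -50:38 -48:78 -46:98 -44:108 -42:80 -40:31 -38:33 -36:7 -34:51 -32:156 -30:159 -28:159
[... 453 characters left out ...]
 -100:173 -98:174 -96:146 -94:59 -92:60 -90:92 -88:111 -86:33 -84:25 -82:66 -80:84 -78:65 -76:146 -74:157 -72:163 -70:144 -68:67 -66:48 -64:70 -62:80 -60:63 -58:53 -56:49 -54:38 -52:24 -50:22 -48:76 -46:95 -44:113 -42:90 -40:30 -38:29 -36:8 -34:52 -32:114 -30:179 -28:174 -26:173 -24:27 -22:26 -20:13 -18:53 -16:159 -14:160 -12:159 -10:160 -8:159 -6:160 -4:160 -2:159 0:160 2:161 4:160 6:160 8:160 10:159 12:162 14:161 16:159 18:160 20:123 22:28 24:26 26:31 28:133 30:163 32:162 34:161 36:145 38:26 40:26 42:40 44:137 46:120 48:32 50:42 52:51 54:32 56:28 58:61 60:70 62:70 64:69 66:29 68:34 70:53 72:41 74:29 76:70 78:80 80:80 82:26 84:9 86:10 88:73 90:81 92:81 94:66 96:78 98:78 100:77 102:76 104:78
```

Both gauges lie between their ribs, at y≈-62 and +62. Now the tray handle: turn 90° and move above it.

Request:
step_arm(targets=[{"tx": 0.077, "ty": -0.089, "tz": 0, "rx": 0, "ry": 0, "rz": -0.882, "claw": 50}, {"tx": 0.077, "ty": -0.089, "tz": 0, "rx": 0, "ry": 0, "rz": -0.882, "claw": 50}, {"tx": 0.077, "ty": -0.089, "tz": 0, "rx": 0, "ry": 0, "rz": -0.882, "claw": 50}, {"tx": 0.077, "ty": -0.089, "tz": 0, "rx": 0, "ry": 0, "rz": -0.882, "claw": 50}, {"tx": 0.077, "ty": -0.089, "tz": 0, "rx": 0, "ry": 0, "rz": -0.882, "claw": 50}, {"tx": 0.077, "ty": -0.089, "tz": 0, "rx": 0, "ry": 0, "rz": -0.882, "claw": 50}, {"tx": 0.077, "ty": -0.089, "tz": 0, "rx": 0, "ry": 0, "rz": -0.882, "claw": 50}, {"tx": 0.077, "ty": -0.089, "tz": 0, "rx": 0, "ry": 0, "rz": -0.882, "claw": 50}, {"tx": 0.077, "ty": -0.089, "tz": 0, "rx": 0, "ry": 0, "rz": -0.882, "claw": 50}, {"tx": 0.077, "ty": -0.089, "tz": 0, "rx": 0, "ry": 0, "rz": -0.882, "claw": 50}, {"tx": 0.077, "ty": -0.089, "tz": 0, "rx": 0, "ry": 0, "rz": -0.882, "claw": 50}, {"tx": 0.077, "ty": -0.089, "tz": 0, "rx": 0, "ry": 0, "rz": -0.882, "claw": 50}, {"tx": 0.077, "ty": -0.089, "tz": 0, "rx": 0, "ry": 0, "rz": -0.882, "claw": 50}, {"tx": 0.077, "ty": -0.089, "tz": 0, "rx": 0, "ry": 0, "rz": -0.882, "claw": 50}, {"tx": 0.077, "ty": -0.089, "tz": 0, "rx": 0, "ry": 0, "rz": -0.882, "claw": 50}, {"tx": 0.077, "ty": -0.089, "tz": 0, "rx": 0, "ry": 0, "rz": -0.882, "claw": 50}, {"tx": 0.077, "ty": -0.089, "tz": 0, "rx": 0, "ry": 0, "rz": -0.882, "claw": 50}, {"tx": 0, "ty": 0, "tz": 0, "rx": 0, "ry": 0, "rz": 0, "claw": 50}, {"tx": 0, "ty": 0, "tz": 0, "rx": 0, "ry": 0, "rz": 0, "claw": 50}])

```text
time_s: 31.7
ee_pos: [475.9, -238.8, 136.9]
ee_rot: [-0.001, 1.0, 0.022, -0.001]
contact_force: [0.1, 0.2, 0.5]
width: 50.3
gripper_force: 0.0
```

```bash
python3 - <<'E'
from h import *
s=robot.observe(); print(s['ee_pos'].round(1),s['ee_rot'].round(3))
im,m=snap('wrist','w15.png'); g=cv2.cvtColor(im,cv2.COLOR_BGR2GRAY); np.save('w15.npy',m,allow_pickle=True)
for X in(465,476,486,495):
    ys=np.arange(-270,-205,2); p=proj(m,[[X,y,80] for y in ys]).round().astype(int)
    print(X,' '.join(f'{y}:{g[q[1],q[0]]}' for y,q in zip(ys,p) if 0<=q[1]<384 and 0<=q[0]<512))
# holder stop/rails seen in top view with arm away?
E
```

```text
[ 475.9 -238.8  136.9] [-0.001  1.     0.022 -0.001]
465 -270:93 -268:92 -266:92 -264:92 -262:92 -260:92 -258:91 -256:81 -254:74 -252:79 -250:83 -248:67 -246:67 -244:71 -242:70 -240:72 -238:71 -236:66 -234:74 -232:72 -230:73 -228:73 -226:73 -224:73 -222:74 -220:70 -218:72 -216:5 -214:3 -212:12 -210:4 -208:6 -206:3
476 -270:70 -268:72 -266:73 -264:72 -262:105 -260:84 -258:74 -256:72 -254:73 -252:74 -250:73 -248:82 -246:113 -244:127 -242:93 -240:92 -238:71 -236:68 -234:92 -232:92 -230:72 -228:72 -226:73 -224:72 -222:72 -220:125 -218:128 -216:14 -214:17 -212:13 -210:16 -208:18 -206:11
486 -270:128 -268:126 -266:128 -264:128 -262:128 -260:127 -258:128 -256:128 -254:127 -252:129 -250:130 -248:128 -246:95 -244:128 -242:124 -240:128 -238:124 -236:122 -234:127 -232:140 -230:152 -228:147 -226:155 -224:150 -222:152 -220:140 -218:132 -216:128 -214:130 -212:126 -210:126 -208:126 -206:127
495 -270:128 -268:130 -266:132 -264:132 -262:137 -260:141 -258:131 -256:132 -254:131 -252:130 -250:131 -248:131 -246:96 -244:124 -242:130 -240:130 -238:130 -236:125 -234:111 -232:130 -230:131 -228:127 -226:133 -224:132 -222:132 -220:131 -218:150 -216:150 -214:154 -212:150 -210:149 -208:145 -206:129
```

```bash
python3 - <<'E'
from h import *
im,t=snap('top','top15.png'); g=cv2.cvtColor(im,cv2.COLOR_BGR2GRAY)
for name,g_,m in[('top',g,t),('w3',cv2.imread('pics/w3.png',0),np.load('w3.npy',allow_pickle=True).item()),('w2',cv2.imread('pics/w2.png',0),np.load('w2.npy',allow_pickle=True).item())]:
    L=cv2.createLineSegmentDetector().detect(g_)[0].reshape(-1,4)
    print(name)
    for l in L:
        a,b=on(m,l.reshape(2,2),28)
        d=b-a; n=np.hypot(d[0],d[1])
        if n<45 or not(400<a[0]<690 and -20<a[1]<230 and 400<b[0]<690 and -20<b[1]<230): continue
        an=np.degrees(np.arctan2(d[1],d[0]))%180
        print(a[:2].round(1),b[:2].round(1),n.round(),an.round(1))
E
```

```text
top
[621.9 182.1] [446.3 180.4] 176.0 0.6
[630.2 190.3] [630.6  56.2] 134.0 90.2
[419.4 197.4] [648.7 198.1] 229.0 0.2
[620.2  56. ] [618.8 174.6] 119.0 90.7
[433.9 116.4] [428.6  18.2] 98.0 86.9
[416.9 184. ] [418.3  59.5] 125.0 90.7
[413.  48.] [410.1 187.6] 140.0 91.2
[440.9  52.4] [439.8 158.2] 106.0 90.6
w3
[628.1 181.2] [446.9 179. ] 181.0 0.7
[630.6 187.7] [632.4  53.4] 134.0 90.8
[417.  199.6] [653.5 202.2] 236.0 0.6
[443.8 137.4] [444.  186.1] 49.0 89.8
[623.4  90.4] [624.1 147. ] 57.0 89.3
[433.6 187.4] [651.7 190. ] 218.0 0.7
[447.1 128.5] [447.7  51.8] 77.0 90.4
w2
[630.8 142.7] [631.8  52.3] 90.0 90.6
[484.1  96. ] [525.5 114.7] 45.0 24.4
[653.8  89.1] [655.1  43. ] 46.0 91.6
[643.   91.9] [642.7 143. ] 51.0 90.4
[653.7 143.3] [654.   90.4] 53.0 90.4
[620.4  50.6] [619.7 142.7] 92.0 90.4
[443.8  53.5] [443.1 141.9] 88.0 90.4
[644.1  50.8] [655.3   6.6] 46.0 104.2
[504.3  93.1] [551.3 110.6] 50.0 20.4
[448.5 142. ] [449.1  50.1] 92.0 90.4
```

Request:
step_arm(squeeze=80, targets=[{"tx": 0, "ty": 0, "tz": -0.5, "rx": 0, "ry": 0, "rz": 0, "claw": 50}, {"tx": 0, "ty": 0, "tz": -0.5, "rx": 0, "ry": 0, "rz": 0, "claw": 50}, {"tx": 0, "ty": 0, "tz": -0.5, "rx": 0, "ry": 0, "rz": 0, "claw": 50}, {"tx": 0, "ty": 0, "tz": -0.3, "rx": 0, "ry": 0, "rz": 0, "claw": 50}, {"tx": 0, "ty": 0, "tz": -0.2, "rx": 0, "ry": 0, "rz": 0, "claw": 50}, {"tx": 0, "ty": 0, "tz": 0, "rx": 0, "ry": 0, "rz": 0, "claw": 50}])

```text
time_s: 32.4
ee_pos: [475.8, -238.7, 37.1]
ee_rot: [-0.001, 1.0, 0.021, -0.001]
contact_force: [-0.7, 0.3, -0.4]
width: 49.7
gripper_force: 0.0
```

Request:
step_arm(squeeze=80, targets=[{"tx": 0, "ty": 0, "tz": 0, "rx": 0, "ry": 0, "rz": 0, "claw": 0}, {"tx": 0, "ty": 0, "tz": 0, "rx": 0, "ry": 0, "rz": 0, "claw": 0}, {"tx": 0, "ty": 0, "tz": 0, "rx": 0, "ry": 0, "rz": 0, "claw": 0}, {"tx": 0, "ty": 0, "tz": 0, "rx": 0, "ry": 0, "rz": 0, "claw": 0}, {"tx": 0, "ty": 0, "tz": 0, "rx": 0, "ry": 0, "rz": 0, "claw": 0}, {"tx": 0, "ty": 0, "tz": 0, "rx": 0, "ry": 0, "rz": 0, "claw": 0}])

```text
time_s: 33.0
ee_pos: [476.9, -239.7, 39.2]
ee_rot: [0.001, 1.0, 0.021, 0.001]
contact_force: [-1.3, -1.3, 7.0]
width: 11.1
gripper_force: 79.0
```

Request:
step_arm(squeeze=110, targets=[{"tx": 0.0, "ty": 0.1, "tz": 0.02, "rx": 0, "ry": 0, "rz": 0, "claw": 0}, {"tx": 0.15, "ty": 0.15, "tz": 0, "rx": 0, "ry": 0, "rz": -0.05, "claw": 0}, {"tx": 0.2, "ty": 0.15, "tz": 0, "rx": 0, "ry": 0, "rz": -0.05, "claw": 0}, {"tx": 0.2, "ty": 0.15, "tz": 0, "rx": 0, "ry": 0, "rz": -0.05, "claw": 0}, {"tx": 0.2, "ty": 0.15, "tz": 0, "rx": 0, "ry": 0, "rz": -0.05, "claw": 0}, {"tx": 0.2, "ty": 0.15, "tz": 0, "rx": 0, "ry": 0, "rz": -0.05, "claw": 0}, {"tx": 0.2, "ty": 0.15, "tz": 0, "rx": 0, "ry": 0, "rz": -0.05, "claw": 0}, {"tx": 0.1, "ty": 0.1, "tz": 0, "rx": 0, "ry": 0, "rz": 0, "claw": 0}, {"tx": 0, "ty": 0, "tz": 0, "rx": 0, "ry": 0, "rz": 0, "claw": 0}, {"tx": 0, "ty": 0, "tz": 0, "rx": 0, "ry": 0, "rz": 0, "claw": 0}])

```text
time_s: 34.0
ee_pos: [539.3, -183.4, 39.2]
ee_rot: [-0.0, 1.0, 0.005, 0.001]
contact_force: [3.1, 4.4, 2.8]
width: 10.3
gripper_force: 108.1
```

```bash
python3 - <<'E'
from h import *
s=robot.observe(); print(s['ee_pos'].round(1),s['ee_rot'].round(4),s['contact_force'].round(1))
im,m=snap('top','top16.png'); g=cv2.cvtColor(im,cv2.COLOR_BGR2GRAY)
L=cv2.createLineSegmentDetector().detect(g)[0].reshape(-1,4)
for l in L:
    a,b=on(m,l.reshape(2,2),13); d=b-a; n=np.hypot(d[0],d[1])
    if n<45 or not(400<a[0]<670 and -230<a[1]<-5 and 400<b[0]<670 and -230<b[1]<-5): continue
    print(a[:2].round(1),b[:2].round(1),n.round(),(np.degrees(np.arctan2(d[1],d[0]))%180).round(1))
E
```

```text
[ 539.3 -183.4   39.2] [-5.0e-04  1.0e+00  4.9e-03  6.0e-04] [3.1 4.4 2.8]
[ 565.5 -150.5] [ 629.  -173.1] 67.0 160.4
[ 570.6 -142.4] [569.8 -60.6] 82.0 90.6
[577.9 -60.5] [ 579.2 -122.8] 62.0 91.2
[626.1 -36.5] [ 628.5 -169.4] 133.0 91.0
[516.7 -61.3] [ 517.7 -127.2] 66.0 90.9
[561.  -60.8] [ 562.4 -150.2] 89.0 90.9
[ 584.5 -138.3] [584.1 -45. ] 93.0 90.2
[ 507.8 -119.5] [509.2 -65.3] 54.0 88.5
[ 554.1 -130.8] [552.9 -60.9] 70.0 91.0
[454.6 -62.2] [ 454.2 -112.4] 50.0 89.5
[499.4 -61.5] [ 499.6 -119.6] 58.0 90.2
[ 626.1 -200.4] [ 582.6 -176.6] 50.0 151.3
[ 566.  -169.9] [ 486.4 -123.1] 92.0 149.6
[ 460.9 -120. ] [459.6 -73.6] 46.0 91.5
[437.3 -31.6] [ 437.3 -100.9] 69.0 90.0
[ 552.1 -188. ] [ 600.3 -209.6] 53.0 155.8
[431.9 -97.1] [430.9 -31.7] 65.0 90.9
[612.7 -30.9] [530.9 -32.4] 82.0 1.1
[530.8 -26.3] [620.4 -25. ] 90.0 0.9
[488.5 -32.1] [442.3 -31.9] 46.0 179.8
```

Request:
step_arm(squeeze=110, targets=[{"tx": -0.04, "ty": 0.15, "tz": 0, "rx": 0, "ry": 0, "rz": 0, "claw": 0}, {"tx": 0, "ty": 0.2, "tz": 0, "rx": 0, "ry": 0, "rz": 0, "claw": 0}, {"tx": 0, "ty": 0.2, "tz": 0, "rx": 0, "ry": 0, "rz": 0, "claw": 0}, {"tx": 0, "ty": 0.2, "tz": 0, "rx": 0, "ry": 0, "rz": 0, "claw": 0}, {"tx": 0, "ty": 0.2, "tz": 0, "rx": 0, "ry": 0, "rz": 0, "claw": 0}, {"tx": 0, "ty": 0.2, "tz": 0, "rx": 0, "ry": 0, "rz": 0, "claw": 0}, {"tx": 0, "ty": 0.2, "tz": 0, "rx": 0, "ry": 0, "rz": 0, "claw": 0}, {"tx": 0, "ty": 0.2, "tz": 0, "rx": 0, "ry": 0, "rz": 0, "claw": 0}])

```text
time_s: 34.85
ee_pos: [536.5, -106.9, 39.2]
ee_rot: [0.001, 1.0, 0.005, 0.0]
contact_force: [0.1, -5.6, 1.1]
width: 10.7
gripper_force: 108.0
```

Request:
step_arm(squeeze=110, targets=[{"tx": 0, "ty": 0.2, "tz": 0, "rx": 0, "ry": 0, "rz": 0, "claw": 0}, {"tx": 0, "ty": 0.2, "tz": 0, "rx": 0, "ry": 0, "rz": 0, "claw": 0}, {"tx": 0, "ty": 0.2, "tz": 0, "rx": 0, "ry": 0, "rz": 0, "claw": 0}, {"tx": 0, "ty": 0.2, "tz": 0, "rx": 0, "ry": 0, "rz": 0, "claw": 0}, {"tx": 0, "ty": 0.2, "tz": 0, "rx": 0, "ry": 0, "rz": 0, "claw": 0}])

```text
time_s: 35.35
ee_pos: [536.5, -57.0, 39.2]
ee_rot: [0.001, 1.0, 0.005, 0.0]
contact_force: [0.4, -5.7, 0.8]
width: 10.4
gripper_force: 108.0
```

Request:
step_arm(squeeze=110, targets=[{"tx": 0, "ty": 0.2, "tz": 0, "rx": 0, "ry": 0, "rz": 0, "claw": 0}, {"tx": 0, "ty": 0.2, "tz": 0, "rx": 0, "ry": 0, "rz": 0, "claw": 0}, {"tx": 0, "ty": 0.2, "tz": 0, "rx": 0, "ry": 0, "rz": 0, "claw": 0}, {"tx": 0, "ty": 0.2, "tz": 0, "rx": 0, "ry": 0, "rz": 0, "claw": 0}, {"tx": 0, "ty": 0.2, "tz": 0, "rx": 0, "ry": 0, "rz": 0, "claw": 0}, {"tx": 0, "ty": 0.2, "tz": 0, "rx": 0, "ry": 0, "rz": 0, "claw": 0}, {"tx": 0, "ty": 0.2, "tz": 0, "rx": 0, "ry": 0, "rz": 0, "claw": 0}])

```text
time_s: 36.05
ee_pos: [536.5, 13.0, 39.2]
ee_rot: [0.001, 1.0, 0.005, -0.0]
contact_force: [-0.3, -5.8, 1.0]
width: 10.3
gripper_force: 108.1
```

Request:
step_arm(squeeze=110, targets=[{"tx": 0, "ty": 0.1, "tz": 0, "rx": 0, "ry": 0, "rz": 0, "claw": 0}, {"tx": 0, "ty": 0.1, "tz": 0, "rx": 0, "ry": 0, "rz": 0, "claw": 0}, {"tx": 0, "ty": 0.06, "tz": 0, "rx": 0, "ry": 0, "rz": 0, "claw": 0}, {"tx": 0, "ty": 0.04, "tz": 0, "rx": 0, "ry": 0, "rz": 0, "claw": 0}])

```text
time_s: 36.45
ee_pos: [536.6, 27.8, 39.2]
ee_rot: [0.001, 1.0, 0.005, -0.0]
contact_force: [-0.6, -6.9, 2.7]
width: 10.7
gripper_force: 108.2
```

Request:
step_arm(squeeze=110, targets=[{"tx": 0, "ty": 0.04, "tz": 0, "rx": 0, "ry": 0, "rz": 0, "claw": 0}, {"tx": 0, "ty": 0.04, "tz": 0, "rx": 0, "ry": 0, "rz": 0, "claw": 0}])

```text
time_s: 36.65
ee_pos: [536.7, 31.6, 39.2]
ee_rot: [0.001, 1.0, 0.005, 0.0]
contact_force: [0.4, -6.5, 2.2]
width: 10.6
gripper_force: 108.2
```

Request:
step_arm(squeeze=110, targets=[{"tx": 0, "ty": 0.03, "tz": 0, "rx": 0, "ry": 0, "rz": 0, "claw": 0}, {"tx": 0, "ty": 0.03, "tz": 0, "rx": 0, "ry": 0, "rz": 0, "claw": 0}])

```text
time_s: 36.85
ee_pos: [536.7, 32.8, 39.5]
ee_rot: [0.002, 1.0, 0.005, -0.0]
contact_force: [-4.9, -25.2, 6.9]
width: 10.9
gripper_force: 109.2
```

Solid contact at y≈32.8, where the stop was predicted. The tray is home. Relax, release and rise.

Request:
step_arm(squeeze=60, targets=[{"tx": 0, "ty": -0.03, "tz": 0, "rx": 0, "ry": 0, "rz": 0, "claw": 0}, {"tx": 0, "ty": 0, "tz": 0, "rx": 0, "ry": 0, "rz": 0, "claw": 40}, {"tx": 0, "ty": 0, "tz": 0, "rx": 0, "ry": 0, "rz": 0, "claw": 40}, {"tx": 0, "ty": 0, "tz": 0, "rx": 0, "ry": 0, "rz": 0, "claw": 40}, {"tx": 0, "ty": 0, "tz": 0.2, "rx": 0, "ry": 0, "rz": 0, "claw": 40}, {"tx": 0, "ty": 0, "tz": 0.6, "rx": 0, "ry": 0, "rz": 0, "claw": 40}, {"tx": 0, "ty": 0, "tz": 0.8, "rx": 0, "ry": 0, "rz": 0, "claw": 0}, {"tx": 0, "ty": 0, "tz": 0.8, "rx": 0, "ry": 0, "rz": 0, "claw": 0}, {"tx": 0, "ty": 0, "tz": 0.2, "rx": 0, "ry": 0, "rz": 0, "claw": 0}, {"tx": 0, "ty": 0, "tz": 0, "rx": 0, "ry": 0, "rz": 0, "claw": 0}, {"tx": 0, "ty": 0, "tz": 0, "rx": 0, "ry": 0, "rz": 0, "claw": 0}])

```text
time_s: 37.95
ee_pos: [536.3, 34.0, 168.1]
ee_rot: [-0.0, 1.0, 0.005, -0.001]
contact_force: [-0.0, -1.0, -0.3]
width: -0.3
gripper_force: 0.0
```

```bash
python3 - <<'E'
from h import *
s=robot.observe(); print(s['ee_pos'].round(1),s['contact_force'].round(1))
im,m=snap('wrist','w17.png'); np.save('w17.npy',m,allow_pickle=True); t,tm=snap('top','top17.png')
for name,g,mm,z in[('w',cv2.cvtColor(im,cv2.COLOR_BGR2GRAY),m,13),('top',cv2.cvtColor(t,cv2.COLOR_BGR2GRAY),tm,13)]:
    print(name)
    for l in cv2.createLineSegmentDetector().detect(g)[0].reshape(-1,4):
        a,b=on(mm,l.reshape(2,2),z); d=b-a; n=np.hypot(d[0],d[1])
        if n<45 or not(430<a[0]<650 and 10<a[1]<205 and 430<b[0]<650 and 10<b[1]<205): continue
        print(a[:2].round(1),b[:2].round(1),n.round(),(np.degrees(np.arctan2(d[1],d[0]))%180).round(1))
O=np.array([537.3,101,0]);c,sn=np.cos(.01),np.sin(.01)
def H(x,y,z): return O+[ -y*c - x*sn, x*c - y*sn, z]   # holder x->world +y, y->world -x
print('hinge',H(-105,-128,70))
o=np.zeros((420,800,3),np.uint8); a=cv2.resize(im,(500,375)); b=cv2.resize(t[115:220,180:285],(300,300),interpolation=cv2.INTER_CUBIC)
o[:375,:500]=a;o[:300,500:]=b;cv2.imwrite('pics/w17b.png',o)
E
```

```text
[536.3  34.  168.1] [-0.  -1.  -0.3]
w
[500.7 151.4] [501.6  65.4] 86.0 90.6
[494.1  65.5] [493.4 153.6] 88.0 90.5
[449.5  65. ] [448.8 152.4] 87.0 90.5
[572.6  65.3] [571.6 153.7] 88.0 90.6
[629.1 188.4] [439.1 186.3] 190.0 0.6
[561.4 153.4] [562.3  65.5] 88.0 90.6
[577.6 155.7] [578.5  65.2] 91.0 90.6
[621.8 153.9] [622.4  65.7] 88.0 90.4
[616.5  65.8] [616.5 155.7] 90.0 90.0
[555.7  65.7] [555.1 154.1] 88.0 90.4
[517.5 151.1] [518.5  65.1] 86.0 90.7
[511.1  65.2] [510.  153.3] 88.0 90.7
[442.1 180.8] [628.9 182.7] 187.0 0.6
[587.6 176.4] [482.3 176. ] 105.0 0.2
[612.7 151. ] [612.5  84.5] 66.0 89.9
[485.5 170.2] [490.5 118.6] 52.0 95.5
[631.1 193.5] [632.2 147.8] 46.0 91.3
[644.8  77.3] [643.9 174.2] 97.0 90.5
[435.8  87.3] [434.9 189.8] 102.0 90.5
[632.  146.7] [633.1  54.5] 92.0 90.7
[626.1 108.6] [625.6 175. ] 66.0 90.5
[626.8  50.9] [626.1 107.4] 57.0 90.7
[582.7  83. ] [582.2 129.3] 46.0 90.6
[501.9  25.5] [549.5  26.4] 48.0 1.1
top
[514.3  31.2] [533.3 112.2] 83.0 76.8
[620.1 189.2] [530.6 177.7] 90.0 7.3
[497.8 119.3] [498.5  69.4] 50.0 90.8
[649.4 138.1] [574.4 153.4] 77.0 168.5
[507.5  69.6] [506.8 115.7] 46.0 90.9
[514.7 115.9] [515.4  65.9] 50.0 90.8
[484.1  41.5] [491.9 103.5] 63.0 82.8
[484.7 172.3] [559.  158.2] 76.0 169.2
[450.5 117.7] [439.9  40.9] 78.0 82.1
[431.6  40.9] [441.7 113.9] 74.0 82.1
[539.2  82.1] [527.8  33.9] 50.0 76.6
hinge [666.34358255  -2.71477138  70.        ]
```

The rib lines put the tray origin at (537, 106), heading 90.5°: home and centred. Next I'll move outside the gate post, at its +x side.

Request:
step_arm(squeeze=60, targets=[{"tx": 0.632, "ty": -0.383, "tz": 0, "rx": 0, "ry": 0, "rz": 0.483, "claw": 0}, {"tx": 0.632, "ty": -0.383, "tz": 0, "rx": 0, "ry": 0, "rz": 0.483, "claw": 0}, {"tx": 0.632, "ty": -0.383, "tz": 0, "rx": 0, "ry": 0, "rz": 0.483, "claw": 0}, {"tx": 0.632, "ty": -0.383, "tz": 0, "rx": 0, "ry": 0, "rz": 0.483, "claw": 0}, {"tx": 0.632, "ty": -0.383, "tz": 0, "rx": 0, "ry": 0, "rz": 0.483, "claw": 0}, {"tx": 0.632, "ty": -0.383, "tz": 0, "rx": 0, "ry": 0, "rz": 0.483, "claw": 0}, {"tx": 0, "ty": 0, "tz": 0, "rx": 0, "ry": 0, "rz": 0, "claw": 0}, {"tx": 0, "ty": 0, "tz": 0, "rx": 0, "ry": 0, "rz": 0, "claw": 0}])

```text
time_s: 38.85
ee_pos: [726.1, -81.2, 166.5]
ee_rot: [-0.001, 0.988, 0.156, -0.002]
contact_force: [-0.7, 0.3, -0.5]
width: -0.1
gripper_force: 0.0
```

Request:
step_arm(targets=[{"tx": 0, "ty": 0, "tz": -0.5, "rx": 0, "ry": 0, "rz": 0, "claw": 0}, {"tx": 0, "ty": 0, "tz": -0.5, "rx": 0, "ry": 0, "rz": 0, "claw": 0}, {"tx": 0, "ty": 0, "tz": -0.5, "rx": 0, "ry": 0, "rz": 0, "claw": 0}, {"tx": 0, "ty": 0, "tz": -0.5, "rx": 0, "ry": 0, "rz": 0, "claw": 0}, {"tx": 0, "ty": 0, "tz": -0.3, "rx": 0, "ry": 0, "rz": 0, "claw": 0}, {"tx": 0, "ty": 0, "tz": 0, "rx": 0, "ry": 0, "rz": 0, "claw": 0}])

```text
time_s: 39.45
ee_pos: [725.0, -80.2, 52.1]
ee_rot: [-0.001, 0.988, 0.156, -0.002]
contact_force: [0.5, -0.5, -0.2]
width: 0.2
gripper_force: 0.0
```

```bash
python3 - <<'E'
import numpy as np
from h import robot
s=robot.observe(); T=s['ee_pos']; print(T.round(1),s['contact_force'].round(1))
h=np.array([666.3,-2.7]); prev=T[:2]; pa=18.
for th in [1.89,1.7,1.5,1.3,1.1,.9,.7,.5,.3,.15,0.0,-.05]:
    P=h+95*np.array([-np.cos(th),-np.sin(th)])
    a=-60+78*max(th,0)/1.89; n=-np.array([np.cos(np.radians(a)),np.sin(np.radians(a))])
    t=P-18*n; d=t-prev; print(th,t.round(1),'tx ty',(d/50).round(2),'rz',round((a-pa)/6,2)); prev=t;pa=a
E
```

```text
[725.  -80.2  52.1] [ 0.5 -0.5 -0.2]
1.89 [713.2 -87.3] tx ty [-0.23 -0.14] rz 0.0
1.7 [696.3 -93.7] tx ty [-0.34 -0.13] rz -1.31
1.5 [677.6 -96.9] tx ty [-0.37 -0.06] rz -1.38
1.3 [658.8 -96.2] tx ty [-0.38  0.01] rz -1.38
1.1 [640.6 -91.9] tx ty [-0.36  0.09] rz -1.38
0.9 [623.8 -84.1] tx ty [-0.34  0.16] rz -1.38
0.7 [609.1 -73.2] tx ty [-0.3   0.22] rz -1.38
0.5 [596.8 -59.7] tx ty [-0.24  0.27] rz -1.38
0.3 [587.7 -44.1] tx ty [-0.18  0.31] rz -1.38
0.15 [583.  -31.4] tx ty [-0.09  0.25] rz -1.03
0.0 [580.3 -18.3] tx ty [-0.05  0.26] rz -1.03
-0.05 [580.4 -13.5] tx ty [0.   0.09] rz 0.0
```

Request:
step_arm(targets=[{"tx": -0.23, "ty": -0.14, "tz": 0, "rx": 0, "ry": 0, "rz": 0, "claw": 0}, {"tx": -0.17, "ty": -0.07, "tz": 0, "rx": 0, "ry": 0, "rz": -0.65, "claw": 0}, {"tx": -0.17, "ty": -0.06, "tz": 0, "rx": 0, "ry": 0, "rz": -0.66, "claw": 0}, {"tx": -0.18, "ty": -0.04, "tz": 0, "rx": 0, "ry": 0, "rz": -0.69, "claw": 0}, {"tx": -0.19, "ty": -0.02, "tz": 0, "rx": 0, "ry": 0, "rz": -0.69, "claw": 0}, {"tx": -0.19, "ty": 0, "tz": 0, "rx": 0, "ry": 0, "rz": -0.69, "claw": 0}, {"tx": -0.19, "ty": 0.01, "tz": 0, "rx": 0, "ry": 0, "rz": -0.69, "claw": 0}])

```text
time_s: 40.15
ee_pos: [660.8, -97.3, 56.1]
ee_rot: [0.0, 0.998, -0.058, 0.002]
contact_force: [1.1, -0.6, -0.1]
width: 0.1
gripper_force: 0.5
```

```bash
python3 - <<'E'
from h import *
s=robot.observe(); print(s['ee_pos'].round(1),s['contact_force'].round(1),s['q'].round(2))
im,m=snap('wrist','w18.png'); t,tm=snap('top','top18.png')
o=np.zeros((420,800,3),np.uint8); o[:375,:500]=cv2.resize(im,(500,375)); o[:300,500:]=cv2.resize(t[110:215,180:285],(300,300),interpolation=cv2.INTER_CUBIC)
cv2.imwrite('pics/w18b.png',o)
E
```

```text
[660.8 -97.3  56.1] [ 1.1 -0.6 -0.1] [-0.32  0.78  1.2  -0.    1.16  1.37]
```

Request:
step_arm(targets=[{"tx": -0.2, "ty": 0.04, "tz": -0.06, "rx": 0, "ry": 0, "rz": -0.69, "claw": 0}, {"tx": -0.18, "ty": 0.05, "tz": 0, "rx": 0, "ry": 0, "rz": -0.69, "claw": 0}, {"tx": -0.17, "ty": 0.07, "tz": 0, "rx": 0, "ry": 0, "rz": -0.69, "claw": 0}, {"tx": -0.17, "ty": 0.09, "tz": 0, "rx": 0, "ry": 0, "rz": -0.69, "claw": 0}, {"tx": -0.15, "ty": 0.1, "tz": 0, "rx": 0, "ry": 0, "rz": -0.69, "claw": 0}, {"tx": -0.15, "ty": 0.12, "tz": 0, "rx": 0, "ry": 0, "rz": -0.69, "claw": 0}, {"tx": -0.12, "ty": 0.13, "tz": 0, "rx": 0, "ry": 0, "rz": -0.69, "claw": 0}, {"tx": -0.12, "ty": 0.14, "tz": 0, "rx": 0, "ry": 0, "rz": -0.69, "claw": 0}, {"tx": -0.09, "ty": 0.15, "tz": 0, "rx": 0, "ry": 0, "rz": -0.69, "claw": 0}, {"tx": -0.09, "ty": 0.16, "tz": 0, "rx": 0, "ry": 0, "rz": -0.69, "claw": 0}])

```text
time_s: 41.25
ee_pos: [589.2, -44.5, 52.3]
ee_rot: [-0.0, 0.914, -0.406, 0.001]
contact_force: [1.3, -0.2, -0.5]
width: -0.2
gripper_force: 0.6
```

Request:
step_arm(targets=[{"tx": -0.05, "ty": 0.12, "tz": 0, "rx": 0, "ry": 0, "rz": -0.5, "claw": 0}, {"tx": -0.05, "ty": 0.13, "tz": 0, "rx": 0, "ry": 0, "rz": -0.5, "claw": 0}, {"tx": -0.03, "ty": 0.13, "tz": 0, "rx": 0, "ry": 0, "rz": -0.5, "claw": 0}, {"tx": -0.02, "ty": 0.13, "tz": 0, "rx": 0, "ry": 0, "rz": -0.5, "claw": 0}])

```text
time_s: 41.65
ee_pos: [581.7, -18.9, 52.2]
ee_rot: [-0.0, 0.867, -0.499, 0.001]
contact_force: [-0.5, -1.0, 0.1]
width: -0.2
gripper_force: 0.4
```

```bash
python3 - <<'E'
from h import *
s=robot.observe(); print(s['ee_pos'].round(1),s['contact_force'].round(1),s['q'].round(2))
im,m=snap('wrist','w19.png'); t,tm=snap('top','top19.png'); c,cm=snap('scene','s19.png')
u=proj(cm,[[571,-3,60]])[0].astype(int); x0,y0=u[0]-75,u[1]-45
o=np.zeros((600,800,3),np.uint8); o[:300,:400]=cv2.resize(im,(400,300)); o[:300,400:700]=cv2.resize(t[110:215,180:285],(300,300),interpolation=cv2.INTER_CUBIC)
o[300:600,:500]=cv2.resize(c[y0:y0+90,x0:x0+150],(500,300),interpolation=cv2.INTER_CUBIC)
cv2.imwrite('pics/w19b.png',o)
E
```

```text
[581.7 -18.9  52.2] [-0.5 -1.   0.1] [-0.23  0.62  1.51 -0.    1.01  2.38]
```

Request:
step_arm(targets=[{"tx": 0, "ty": 0.05, "tz": 0, "rx": 0, "ry": 0, "rz": 0, "claw": 0}, {"tx": 0, "ty": 0.05, "tz": 0, "rx": 0, "ry": 0, "rz": 0, "claw": 0}, {"tx": 0, "ty": 0.0, "tz": 0, "rx": 0, "ry": 0, "rz": 0, "claw": 0}])

```text
time_s: 42.1
ee_pos: [581.6, -17.6, 51.8]
ee_rot: [0.002, 0.867, -0.498, 0.002]
contact_force: [-0.8, -17.4, 0.9]
width: -0.1
gripper_force: 7.3
```

There is a firm stop exactly where the gate should be shut. Back away, rise and check with the last view.

Request:
step_arm(targets=[{"tx": 0, "ty": -0.4, "tz": 0, "rx": 0, "ry": 0, "rz": 0, "claw": 0}, {"tx": 0, "ty": -0.8, "tz": 0, "rx": 0, "ry": 0, "rz": 0, "claw": 0}, {"tx": 0, "ty": -0.8, "tz": 0.5, "rx": 0, "ry": 0, "rz": 0, "claw": 0}, {"tx": 0, "ty": -0.8, "tz": 0.8, "rx": 0, "ry": 0, "rz": 0, "claw": 0}, {"tx": -0.5, "ty": -0.8, "tz": 0.8, "rx": 0, "ry": 0, "rz": 0, "claw": 0}, {"tx": -0.5, "ty": -0.8, "tz": 0.8, "rx": 0, "ry": 0, "rz": 0, "claw": 0}, {"tx": -0.5, "ty": -0.8, "tz": 0.5, "rx": 0, "ry": 0, "rz": 0, "claw": 0}, {"tx": -0.5, "ty": -0.8, "tz": 0, "rx": 0, "ry": 0, "rz": 0, "claw": 0}, {"tx": 0, "ty": 0, "tz": 0, "rx": 0, "ry": 0, "rz": 0, "claw": 0}, {"tx": 0, "ty": 0, "tz": 0, "rx": 0, "ry": 0, "rz": 0, "claw": 0}])

```text
time_s: 43.1
ee_pos: [491.8, -292.3, 199.7]
ee_rot: [-0.0, 0.866, -0.499, 0.0]
contact_force: [-0.0, 0.6, -0.2]
width: 0.1
gripper_force: 0.0
```

```bash
python3 - <<'E'
from h import *
s=robot.observe(); print(s['ee_pos'].round(1),s['contact_force'].round(1))
t,tm=snap('top','top20.png'); c,cm=snap('scene','s20.png')
o=np.zeros((600,800,3),np.uint8)
a=cv2.resize(t[110:240,90:350],(800,400),interpolation=cv2.INTER_CUBIC); o[:400]=a
b=cv2.resize(c[165:255,150:390],(533,200),interpolation=cv2.INTER_CUBIC); o[400:,:533]=b
cv2.imwrite('pics/f.png',o)
E
```

```text
[ 491.8 -292.3  199.7] [-0.   0.6 -0.2]
```

View pics/f.png

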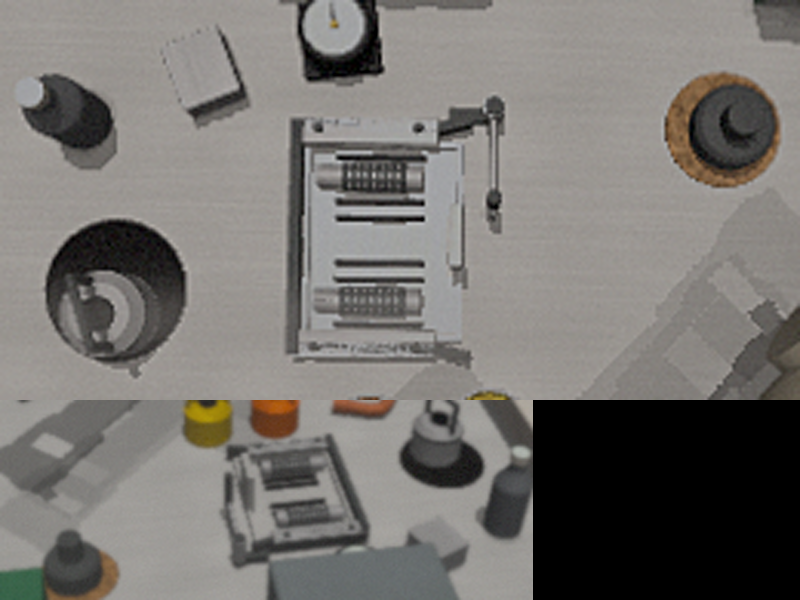

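The tray is home with both gauges between ribs, the gate is shut at (493,150), and the deadweight is on the pad. The canister, however, was knocked: its top disc is at about (106,312) against the mat centre (116,290). I'll measure it and re-centre it.

```bash
python3 - <<'E'
from h import *
m=eyes.camera_model('top')
F=lambda c,z: on(m,[(np.array(c)+.5)/(800/260)-.5+[90,110]],z)[0].round(1)
print('mat',F((116,290),3),'body top',F((107,312),66),'cap',F((97,313),74),'bar',F((72,279),115),F((106,350),115), 'bar c',F((88,314),115))
# numeric: dark/bright map in mat area, before (top7) and now
for n in('top7.png','top20.png'):
    g=cv2.imread('pics/'+n,0); k=np.zeros_like(g); k[180:232,100:155]=((g[180:232,100:155]>75)*255)
    # bright pixels inside the mat disc
    M=np.zeros_like(g); cv2.circle(M,(127,204),22,255,-1); k&=M
    c=max(cv2.findContours(k,0,2)[0],key=cv2.contourArea); print(n,cv2.minEnclosingCircle(c),cv2.contourArea(c), on(m,[cv2.minEnclosingCircle(c)[0]],66).round(1))
E
```

```text
mat [479.  374.9   3. ] body top [456.  362.9  66. ] cap [454.8 369.8  74. ] bar [485.  380.5 115. ] [421.2 346.7 115. ] bar c [453.4 364.4 115. ]
top7.png ((123.5, 204.5), 16.140111923217773) 412.0 [[475.2 366.4  66. ]]
top20.png ((125.0, 212.0), 16.492521286010742) 548.0 [[453.3 361.1  66. ]]
```

The canister is about 26 mm off centre. That is inside the limit but close to the mat's edge, so I'll hover for a finer measurement and re-centre it.

Request:
step_arm(squeeze=100, targets=[{"tx": -0.0435, "ty": 0.773, "tz": 0, "rx": 0, "ry": 0, "rz": 0.863, "claw": 60}, {"tx": -0.0435, "ty": 0.773, "tz": 0, "rx": 0, "ry": 0, "rz": 0.863, "claw": 60}, {"tx": -0.0435, "ty": 0.773, "tz": 0, "rx": 0, "ry": 0, "rz": 0.863, "claw": 60}, {"tx": -0.0435, "ty": 0.773, "tz": 0, "rx": 0, "ry": 0, "rz": 0.863, "claw": 60}, {"tx": -0.0435, "ty": 0.773, "tz": 0, "rx": 0, "ry": 0, "rz": 0.863, "claw": 60}, {"tx": -0.0435, "ty": 0.773, "tz": 0, "rx": 0, "ry": 0, "rz": 0.863, "claw": 60}, {"tx": -0.0435, "ty": 0.773, "tz": 0, "rx": 0, "ry": 0, "rz": 0.863, "claw": 60}, {"tx": -0.0435, "ty": 0.773, "tz": 0, "rx": 0, "ry": 0, "rz": 0.863, "claw": 60}, {"tx": -0.0435, "ty": 0.773, "tz": 0, "rx": 0, "ry": 0, "rz": 0.863, "claw": 60}, {"tx": -0.0435, "ty": 0.773, "tz": 0, "rx": 0, "ry": 0, "rz": 0.863, "claw": 60}, {"tx": -0.0435, "ty": 0.773, "tz": 0, "rx": 0, "ry": 0, "rz": 0.863, "claw": 60}, {"tx": -0.0435, "ty": 0.773, "tz": 0, "rx": 0, "ry": 0, "rz": 0.863, "claw": 60}, {"tx": -0.0435, "ty": 0.773, "tz": 0, "rx": 0, "ry": 0, "rz": 0.863, "claw": 60}, {"tx": -0.0435, "ty": 0.773, "tz": 0, "rx": 0, "ry": 0, "rz": 0.863, "claw": 60}, {"tx": -0.0435, "ty": 0.773, "tz": 0, "rx": 0, "ry": 0, "rz": 0.863, "claw": 60}, {"tx": -0.0435, "ty": 0.773, "tz": 0, "rx": 0, "ry": 0, "rz": 0.863, "claw": 60}, {"tx": -0.0435, "ty": 0.773, "tz": 0, "rx": 0, "ry": 0, "rz": 0.863, "claw": 60}, {"tx": 0, "ty": 0, "tz": 0, "rx": 0, "ry": 0, "rz": 0, "claw": 60}, {"tx": 0, "ty": 0, "tz": 0, "rx": 0, "ry": 0, "rz": 0, "claw": 60}])

```text
time_s: 45.1
ee_pos: [454.1, 366.6, 199.0]
ee_rot: [0.0, 0.97, 0.245, -0.0]
contact_force: [0.4, 0.4, -0.7]
width: 60.1
gripper_force: 0.0
```

```bash
python3 - <<'E'
from h import *
s=robot.observe(); print(s['ee_pos'].round(1),s['ee_rot'].round(3))
im,m=snap('wrist','w21.png'); np.save('w21.npy',m,allow_pickle=True); g=cv2.cvtColor(im,cv2.COLOR_BGR2GRAY)
p=proj(m,[[454.5,365,115],[454.5,365,66],[479,375,3]]); print(p.round(1))
# coarse intensity map around the canister (every 4 px)
u,v=p[1].astype(int)
for y in range(max(0,v-60),min(384,v+64),5): print(y,' '.join('%3d'%g[y,x] for x in range(u-100,u+101,6) if 0<=x<512))
print('x from',u-100,'step 6')
for a in(-30,-15,0,15,30):   # profiles across the bar in world at z=115
    d=np.array([np.cos(np.radians(28)),np.sin(np.radians(28)),0]);e=np.array([-d[1],d[0],0]);c=np.array([454.5,365,115])
    w=np.arange(-24,25,2);q=proj(m,[c+d*a+e*k for k in w]).round().astype(int)
    print(a,' '.join(f'{k}:{g[j[1],j[0]]}' for k,j in zip(w,q) if 0<=j[1]<384))
E
```

```text
[454.1 366.6 199. ] [ 0.     0.97   0.245 -0.   ]
[[257.5 197.8]
 [257.2 182.3]
 [259.4 146.5]]
122 180 183 182 180 179 180 183 182  25  22  22  20  20  22  19  21  16  20  20  20  22  19  20  20  21  19  22 160 161 159 181 180 183 181
127 178 182 181 177 184 182 185 119  21  22  24  21  20  23  18  18  21  21  20  21  19  21  22  20  18  23  17 146 159 159 163 181 178 186
132 181 176 180 180 183 181 178  24  21  23  24  20  20  22  65  74  84  83  67  21  19  20  19  19  21  22  14  66 160 162 160 182 181 182
137 182 179 181 178 180 180 178  22  26  25  24  21  19  63  98 129 127 125  86  77  20  20  23  20  17  21  21  20 160 159 159 181 181 178
142 182 178 180 179 175 177 178  24  25  24  22  18  80 124 127 133 112  32 129 131  67  23  20  18  23  17  22  17 160 163 158 181 183 181
147 183 182 181 168 167 169 169  21  23  23  20  74 125 127 130 130  28  33 133 132 130  53  18  23  19  16  19  22 159 161 159 182 182 182
152 187 184 183 170 164 169 167  22  22  21  27 121 123 130 146 140  41  58 143 124 122 126  19  22  20  21  20  88 162 161 179 181 183 178
157 186 184 173 173 168 
[... 2645 characters left out ...]
9 18:96 20:96 22:96 24:96
-15 -24:98 -22:98 -20:99 -18:97 -16:100 -14:100 -12:87 -10:84 -8:86 -6:84 -4:87 -2:86 0:83 2:69 4:33 6:53 8:49 10:36 12:29 14:87 16:93 18:88 20:93 22:94 24:93
0 -24:136 -22:105 -20:104 -18:101 -16:104 -14:126 -12:128 -10:130 -8:127 -6:127 -4:127 -2:126 0:88 2:48 4:55 6:58 8:53 10:54 12:126 14:127 16:127 18:130 20:127 22:122 24:112
15 -24:111 -22:110 -20:125 -18:130 -16:134 -14:131 -12:131 -10:130 -8:20 -6:21 -4:19 -2:31 0:48 2:56 4:57 6:51 8:31 10:23 12:22 14:20 16:20 18:45 20:130 22:130 24:129
30 -24:126 -22:120 -20:117 -18:121 -16:127 -14:137 -12:137 -10:135 -8:134 -6:137 -4:94 -2:57 0:61 2:62 4:56 6:63 8:121 10:134 12:136 14:133 16:133 18:135 20:134 22:130 24:125
```

```bash
python3 - <<'E'
from h import *
m=np.load('w21.npy',allow_pickle=True).item()
print('cap',on(m,[[254,180.5]],74).round(1),'bar',on(m,[[259,155],[247,232]],115).round(1),'body',on(m,[[253,168]],66).round(1))
g=cv2.imread('pics/w21.png',0); k=((g<32)*255).astype(np.uint8); k[200:]=0
c=max(cv2.findContours(k,0,2)[0],key=cv2.contourArea); h=c[(c[:,0,0]>0)][:,0]
# mat outline points, upper arc: fit circle in world at z=3
P=on(m,h.astype(float),3)[:,:2]; r=np.hypot(*(P-[479,375]).T); P=P[(r>60)&(r<84)]
A=np.c_[2*P,np.ones(len(P))]; x=np.linalg.lstsq(A,(P**2).sum(1),rcond=None)[0]; print('mat',x[:2],np.sqrt(x[2]+x[:2]@x[:2]),len(P))
E
```

```text
cap [[456.5 369.7  74. ]] bar [[486.8 381.  115. ]
 [422.7 358.1 115. ]] body [[465.3 375.5  66. ]]
mat [480.73161228 376.75608719] 70.02525176022462 141
```

Request:
step_arm(squeeze=90, targets=[{"tx": 0.02, "ty": 0.06, "tz": -0.3, "rx": 0, "ry": 0, "rz": -0.65, "claw": 50}, {"tx": 0, "ty": 0, "tz": -0.3, "rx": 0, "ry": 0, "rz": -0.65, "claw": 50}, {"tx": 0, "ty": 0, "tz": -0.5, "rx": 0, "ry": 0, "rz": 0, "claw": 50}, {"tx": 0, "ty": 0, "tz": -0.5, "rx": 0, "ry": 0, "rz": 0, "claw": 50}, {"tx": 0, "ty": 0, "tz": -0.5, "rx": 0, "ry": 0, "rz": 0, "claw": 50}, {"tx": 0, "ty": 0, "tz": -0.3, "rx": 0, "ry": 0, "rz": 0, "claw": 50}, {"tx": 0, "ty": 0, "tz": 0, "rx": 0, "ry": 0, "rz": 0, "claw": 50}, {"tx": 0, "ty": 0, "tz": 0, "rx": 0, "ry": 0, "rz": 0, "claw": 0}, {"tx": 0, "ty": 0, "tz": 0, "rx": 0, "ry": 0, "rz": 0, "claw": 0}, {"tx": 0, "ty": 0, "tz": 0, "rx": 0, "ry": 0, "rz": 0, "claw": 0}, {"tx": 0, "ty": 0, "tz": 0, "rx": 0, "ry": 0, "rz": 0, "claw": 0}, {"tx": 0, "ty": 0, "tz": 0, "rx": 0, "ry": 0, "rz": 0, "claw": 0}])

```text
time_s: 46.35
ee_pos: [456.5, 369.1, 80.7]
ee_rot: [-0.001, 0.984, 0.177, 0.001]
contact_force: [-1.1, 2.8, 5.8]
width: 7.9
gripper_force: 87.6
```

Gripped. Lift a little, shift (+24,+7) and set down.

Request:
step_arm(squeeze=100, targets=[{"tx": 0, "ty": 0, "tz": 0.15, "rx": 0, "ry": 0, "rz": 0, "claw": 0}, {"tx": 0, "ty": 0, "tz": 0.15, "rx": 0, "ry": 0, "rz": 0, "claw": 0}, {"tx": 0.24, "ty": 0.07, "tz": 0, "rx": 0, "ry": 0, "rz": 0, "claw": 0}, {"tx": 0.24, "ty": 0.07, "tz": 0, "rx": 0, "ry": 0, "rz": 0, "claw": 0}, {"tx": 0, "ty": 0, "tz": -0.15, "rx": 0, "ry": 0, "rz": 0, "claw": 0}, {"tx": 0, "ty": 0, "tz": -0.1, "rx": 0, "ry": 0, "rz": 0, "claw": 0}, {"tx": 0, "ty": 0, "tz": 0, "rx": 0, "ry": 0, "rz": 0, "claw": 0}, {"tx": 0, "ty": 0, "tz": 0, "rx": 0, "ry": 0, "rz": 0, "claw": 0}])

```text
time_s: 47.15
ee_pos: [479.6, 375.3, 81.7]
ee_rot: [0.0, 0.984, 0.177, -0.0]
contact_force: [-0.2, 0.9, -5.1]
width: 7.3
gripper_force: 97.6
```

Request:
step_arm(squeeze=100, targets=[{"tx": 0, "ty": 0, "tz": -0.04, "rx": 0, "ry": 0, "rz": 0, "claw": 0}, {"tx": 0, "ty": 0, "tz": 0, "rx": 0, "ry": 0, "rz": 0, "claw": 0}, {"tx": 0, "ty": 0, "tz": 0, "rx": 0, "ry": 0, "rz": 0, "claw": 0}])

```text
time_s: 47.45
ee_pos: [480.2, 375.8, 80.6]
ee_rot: [-0.0, 0.984, 0.177, 0.0]
contact_force: [-2.0, 1.8, 1.0]
width: 7.4
gripper_force: 98.0
```

Touching the mat. Release, rise and verify.

Request:
step_arm(targets=[{"tx": 0, "ty": 0, "tz": 0, "rx": 0, "ry": 0, "rz": 0, "claw": 50}, {"tx": 0, "ty": 0, "tz": 0, "rx": 0, "ry": 0, "rz": 0, "claw": 50}, {"tx": 0, "ty": 0, "tz": 0, "rx": 0, "ry": 0, "rz": 0, "claw": 50}, {"tx": 0, "ty": 0, "tz": 0, "rx": 0, "ry": 0, "rz": 0, "claw": 50}, {"tx": 0, "ty": 0, "tz": 0.3, "rx": 0, "ry": 0, "rz": 0, "claw": 60}, {"tx": 0, "ty": 0, "tz": 0.7, "rx": 0, "ry": 0, "rz": 0, "claw": 60}, {"tx": 0, "ty": 0, "tz": 0.7, "rx": 0, "ry": 0, "rz": 0, "claw": 60}, {"tx": 0, "ty": 0, "tz": 0.7, "rx": 0, "ry": 0, "rz": 0, "claw": 60}, {"tx": 0, "ty": 0, "tz": 0.3, "rx": 0, "ry": 0, "rz": 0, "claw": 60}, {"tx": 0, "ty": 0, "tz": 0, "rx": 0, "ry": 0, "rz": 0, "claw": 60}, {"tx": 0, "ty": 0, "tz": 0, "rx": 0, "ry": 0, "rz": 0, "claw": 60}])

```text
time_s: 48.55
ee_pos: [479.9, 375.3, 214.1]
ee_rot: [0.0, 0.984, 0.177, -0.001]
contact_force: [-0.5, 0.3, -0.8]
width: 59.8
gripper_force: 0.0
```

```bash
python3 - <<'E'
from h import *
s=robot.observe(); print(s['time_s'],s['ee_pos'].round(1),s['contact_force'].round(1))
im,m=snap('wrist','w22.png'); g=cv2.cvtColor(im,cv2.COLOR_BGR2GRAY)
p=proj(m,[[480,376,74]])[0].astype(int)
k=np.zeros_like(g); R=30; k[p[1]-R:p[1]+R,p[0]-R:p[0]+R]=(g[p[1]-R:p[1]+R,p[0]-R:p[0]+R]<70)*255
c=max(cv2.findContours(k,0,2)[0],key=cv2.contourArea); print('cap+bar',p,cv2.boundingRect(c))
for y in range(p[1]-40,p[1]+50,6): print(y,' '.join('%3d'%g[y,x] for x in range(p[0]-48,p[0]+49,6)))
# everything else unchanged since the last viewed picture?
t,_=snap('top','top22.png'); d=cv2.absdiff(t,cv2.imread('pics/top20.png')).max(2)
print('holder diff',(d[140:230,180:260]>50).sum(),'pad diff',(d[125:175,305:350]>50).sum())
E
```

```text
48.55 [479.9 375.3 214.1] [-0.5  0.3 -0.8]
cap+bar [254 179] (239, 149, 31, 60)
139  21  20  16  18  16  65  97 122 123 121  96  68  17  19  20  22  20
145  24  23  17  16  80 123 126 123  32 127 124 125  79  20  18  21  16
151  23  22  20  87 121 121 125 106  47 128 117 116 121  83  21  20  20
157  23  21  25 107 113 124 133  65  62 107 130 127 115 122  17  16  20
163  20  23  96 105 119 128 132  64  55 105 129 131 120 111 108  21  20
169  21  22 104 104 122 127  91  31  54  17 108 129 130 108 117  17  19
175  20  22 102 108 123 125  21  30  56  20  23 127 131 105 110  17  23
181  17  22 100 106 121 126  19  29  54  22  18 126 127 105 105  19  19
187  19  22  98 100 121 124  17  28  53  17  18 126 128 101  95  23  23
193 137  22  20  93 112 124 122  30  54  21 124 123 118 110  25  23  22
199 161  31  20  51  97 116 125  88  54 126 142 137 110  64  24  25 156
205 101 129  25  13  42  94  88  68  52 118 108 109  48  15   7 119 157
211 101 100 100  97   6   5  36  52  54  75  45   6   7  68  93  96 156
217 114 113 113 114 115 100  50  24  29  10  17  78  86  95  94  93 155
223 114 114 114 112 115 111  93  62  39  90  83  81  82  94  93  94 154
holder diff 0 pad diff 0
```

The canister is centred on the mat to within about 2 mm, and the holder and pad are unchanged since the last view. Handing in.

```bash
python3 -c "
from cell import robot
print(robot.job_done())"
```

```text
the job is handed in; nothing more can be done
None
```

I handed the job in at about 48.6 s (no verdict was returned): both gauges that were there lie between ribs in the tray, the tray is home against the stop, the gate is shut, the deadweight is on the cork pad, and the canister is centred on the mat (I re-centred it after it was knocked about 25 mm aside).

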